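# Fit the control board in the workshop dust extractor's control box

### The arm

A 6-joint arm with a two-finger parallel gripper is mounted at the origin on the work surface. World frame = base frame: x ahead of the robot, y to its left, z up, the work surface at z = 0. Lengths are in m, angles in rad, forces in N, time in s.
With the tool pointing down it reaches from about 0.375 to 0.925 m from the base axis. Payload 5.7 kg.
Tool frame: the origin (TCP) lies midway between the tips of the shut fingers; the grasp point (between the pads) lies 19 mm behind it (manip.tcp_to_grasp is the distance from the TCP to the grasp point, in m); z points along the fingers, y is the direction in which the jaws open and shut (so a half turn about z gives the same grasp; the last joint's range is limited). The gripper opens to 85 mm and grips with 20 to 120 N. Pads are 22 mm wide; open, the fingers measure 114 mm over their backs; the gripper's body (76 mm by 85 mm) begins 54 mm behind the grasp point. The pads swing forward as they close: fully open they stand 13 mm farther back than shut.
Start: joints at [-1.252, 0.359, 1.51, -0, 1.272, -0.115], TCP at [0.252, -0.544, 0.231] pointing down, gripper open.
Joint ranges: [-2.97, 2.97], [-1.01, 2.36], [0.21, 2.38], [-0.96, 4.11], [0.2, 2.71], [-2.98, 2.98]. Speed limits (rad/s): [2.39, 2.39, 3.14, 3.14, 3.14, 3.14].

### API

Orientations are given as a unit quaternion [x, y, z, w].
In Python, from rig import manip, snapshot, camera_info, order, look_for, silhouettes gives the robot as it stands.
- The arm moves only by the tool carry_out, never from a script. Its argument "targets" is a list of rows, each an object with "jaw": the finger opening in mm, from 0 to 85.4; "dp": the shift along the tool's x, y, z in mm, a list of three; "spin": the turn about the tool's z in degrees. In form: [{"jaw": jaw, "dp": [dx, dy, dz], "spin": spin}, ...]. A call has 1 to 20 rows; each row shifts and turns the commanded pose from where the row before left it, along the tool's axes as they then stand; what a row does not reach is not made up. A row lasts 1/8 s, in which the tool goes at most 62.5 mm and 10.7 degrees, less where a joint would pass 70% of its speed; a pose out of reach is approached as far as the arm can. A call with a gripper value outside its range is refused whole. The fingers move at their own pace and stop on an object; the grip force is fixed at half the most. Time passes only in rows, so rows that do not move let the fingers close. It gives the time, the measured TCP pose, the force and the opening at its end, in the units of the state.
- manip.observe(): the state, without advancing time (a new reading comes with each control period).
- snapshot(name): name is "side" or "top"; returns the picture (384x512x3 uint8, red, green, blue); there is no depth.
- camera_info(name): a dict with "intrinsics" (3x3 intrinsics, pixels), "dist" ([k1, k2, p1, p2, k3] as OpenCV has them; the pictures are not rectified), "R" (3x3) and "t" (3): a world point X has camera coordinates R X + t. Camera axes: x right, y down, z forward; pixel columns grow to the right and rows downward; lengths in m; the calibration is good to about 2 mm. A picture is of the moment at which its call begins. camera_info takes no time and is no camera call.
- order.sign_off(): hands the job in, once; it reports no verdict.
Trained networks look in the newest picture that a camera, given by its name, has taken for a name from the list of things; names that differ only in an ending like _2 or _b are one class to them, and where a whole thing is asked for, a point or a joint stands for the part that bears it (a point fixed in the world has none). Each returns a list of dicts, best first, with "score" (0 to 1); they miss things now and then, are a little off and sometimes report something else, mostly with a low value. They report only what shows in the picture. A call takes as long as a camera call. They do not tell look-alikes from the thing itself.
- look_for(thing, camera): "position" ([x, y, z] in m, in world coordinates, good to about 4 mm: the middle of the surface that is visible of it).
- silhouettes(thing, camera): "pixels" (384x512 bool, what is visible of it).
The state is a dict: "time_s": time; "joints": joint angles; "qvel": joint speeds; "effort": joint torques, N m; "tool_pos": TCP position; "tcp_rot": TCP orientation; "contact_force": force on the tool from outside, world axes, zero at the start; "moment": the same for the moment, N m; "finger_gap": finger opening in m.
Only numpy, scipy, OpenCV 4.12 (cv2) and the standard library are available. Lean on these libraries where they do the work, as an engineer would, in place of code of your own. Each camera call takes 0.05 s, during which the arm holds its last target.

### The job

Take the circuit board from its wooden rest, slide it down the two card guides of the open control box and, with both ejector levers still out, press it gently until you feel it meet the connector, without forcing it home by hand. Let go, then swing each ejector lever up and in, without wrenching it, until both are fully closed and the board is fully home. Leave the hammer, jar and wood offcut where they are.

Things in the scene. Friction and masses are not known exactly. Their poses are not given: they have to be found in the camera images.
- board_grip (a point): Centre of the grip tab on the circuit board (one upright plate 140 wide, y, x 100 tall, z, x 5 mm thick, x; 0.15 to 0.26 kg; same both ways round, fits either way). The black tab, 44 (y) x 12 (x) x 36 mm tall, stands mid-way on the top edge; this point is half-way up it, 18 mm above the board's top edge, 118 mm above its lower edge.
- rest: Wooden block, 60 (x) x 160 (y) x 45 mm tall, fixed; the board stands upright in its slot (7 mm wide along the block's y, floor of the slot 20 mm above the bench). Origin: centre of its underside.
- cage: Open control box, fixed: grey base plate 120 (x) x 210 (y) x 6 mm with a pillar at each end of y. Origin: centre of its underside, on the bench; z up. The board goes straight down, its width along this y, centred at x = y = 0. Fully home, board_grip is 142 mm above this origin (board's lower edge at 24, top edge at 124 mm).
- guide_top (a point): Middle between the mouths of the two card guides, 100 mm above the cage origin, axes as the cage. Guides: channels at y = +-56 to +-72 mm, strips 85 to 30 mm above the origin, flared mouths above that take a board 4 mm off in x or y. Sprung strips drag on the board with about 2 to 5 N in all; 2.9 mm of play at each end.
- connector: Black strip on the base plate; origin 6 mm above the cage origin. On it, under each half of the board, a contact block with sprung brass pins: pin tops stand level, anywhere from 27.5 to 33.5 mm above the cage origin: feel for them. Pins give 1.6 mm (3 N/mm each), then a block holds to about 11 N. By hand put only a few N on them (over 2, never over 12, beyond the guides' drag).
- lever_left (a joint): Ejector lever at the +y end of the cage, turning about the cage's x: rad, 0 = closed (stop, board home), 1.3 = fully out; starts at 1.12 to 1.22, stays where left (push along its arc). Its arm is straight, 65 mm from pivot to tip, 6 mm thick, upper 30 mm a black grip 18 (x) x 8 mm; it leans outboard of upright by (value - 0.55) rad, so leans 0.55 rad inboard when closed.
- lever_right (a joint): Ejector lever at the -y end, mirror image of lever_left (swings out to -y). Both are light to close (friction 0.16 N m) down to 0.2 to 0.5 rad, where a 25 mm inboard toe meets the board's top corner; then take up to 0.6 N m (12 N at 50 mm from the pivot) to the springy stop, driving that end of the board 4 to 9 mm down. Over 25 N from the hand is wrenching. Out, the toes clear the board's ends by 3 mm.
- lever_left_hinge (a point): Pivot of the left lever: at y = +86 mm, 127 mm above the cage origin; axes as the cage.
- lever_right_hinge (a point): Pivot of the right lever: at y = -86 mm, 127 mm above the cage origin; axes as the cage.
- lever_left_tip (a point): Tip of the left lever's arm, 65 mm from its pivot.
- lever_right_tip (a point): Tip of the right lever's arm, 65 mm from its pivot.
- hammer: Bystander: hammer 240 mm long, lying beyond the control box.
- varnish_jar: Bystander: jar 64 mm across, 90 mm tall; origin under it.
- offcut: Bystander: dark wood block 90 x 45 x 30 mm; origin under it.
There are look-alikes about, which are no part of the job. What is meant by the part that bears board_grip is not yellow, and is the smaller of those in its own colour. Several things have the shape of the cage; the one meant has the colours described above.

How it is judged:
By the outcome, as a careful person would: the job done as asked, in the order asked, and still so for the second after the job is handed in, with the robot touching nothing.
It also fails if it takes over 70 s, if anything falls off the work surface, if the arm or the gripper's body presses on something with over 40 N, if the wrist force passes 120 N, or if a joint passes its speed limit or range.

## Working session

There is one attempt and no reset: what is moved stays moved. The work goes in short steps, Python scripts to look and compute and a tool call to move; the robot and the scene stay as the last step left them, time stands still between calls to the robot, and variables do not carry over. Pictures are saved under pics/ and viewed, and the job is handed in when it is done.

Besides the shell and the picture viewer there is one more tool, called after "Request:" as a command line: name --argument value ..., lists and objects as JSON in quotes. carry_out: Moves the arm, as the interface text tells. Its arguments: {"type":"object","properties":{"targets":{"type":"array","items":{"type":"object","properties":{"jaw":{"type":"number"},"dp":{"type":"array","items":{"type":"number"}},"spin":{"type":"number"}}}}},"required":["targets"]}

```bash
ls; mkdir -p pics; python3 - <<'E'
from rig import manip, snapshot, camera_info
import cv2
print(manip.observe())
for n in("side","top"):
    im=snapshot(n); cv2.imwrite(f"pics/{n}0.png",im[:,:,::-1])
    print(n,camera_info(n))
E
```

```text
pics
{'time_s': 0.0, 'joints': array([-1.25210848e+00,  3.59530898e-01,  1.51148016e+00, -3.37732722e-05,
        1.27249707e+00, -1.15071870e-01]), 'qvel': array([ 0.00051584, -0.0007535 , -0.00112784, -0.00014347, -0.00032483,
       -0.00275991]), 'effort': array([ 4.52838703e-04, -5.27613509e+01, -2.78623331e+01, -4.81010084e-04,
        1.31743541e-02,  2.43950626e-05]), 'tool_pos': array([ 0.25194493, -0.54375867,  0.23042002]), 'tcp_rot': array([ 9.76572086e-01,  2.15188388e-01, -1.13389695e-04, -9.51139891e-04]), 'contact_force': array([-0.26565669,  0.26070636, -0.58074567]), 'moment': array([ 0.00127838, -0.00053605, -0.01766083]), 'finger_gap': 0.08570193599707543}
side {'intrinsics': array([[426.90464811,   0.        , 254.68145813],
       [  0.        , 426.90464811, 201.02277201],
       [  0.        ,   0.        ,   1.        ]]), 'dist': array([-0.09858497,  0.        ,  0.        ,  0.        ,  0.        ]), 'R': array([[-0.93818211, -0.34570137, -0.01746115],
       [-0.26142415,  0.74072437, -0.61885768],
       [ 0.22687385, -0.57603644, -0.78530903]]), 't': array([0.50251998, 0.18274942, 1.16153789])}
top {'intrinsics': array([[432.28774371,   0.        , 254.6153656 ],
       [  0.        , 432.28774371, 194.65700144],
       [  0.        ,   0.        ,   1.        ]]), 'dist': array([0.03503287, 0.        , 0.        , 0.        , 0.        ]), 'R': array([[ 0.01299008, -0.99975136,  0.01812375],
       [-0.98676606, -0.01574697, -0.16138394],
       [ 0.16162921, -0.01578751, -0.98672527]]), 't': array([0.00468091, 0.56495404, 1.17874785])}
```

View pics/side0.png

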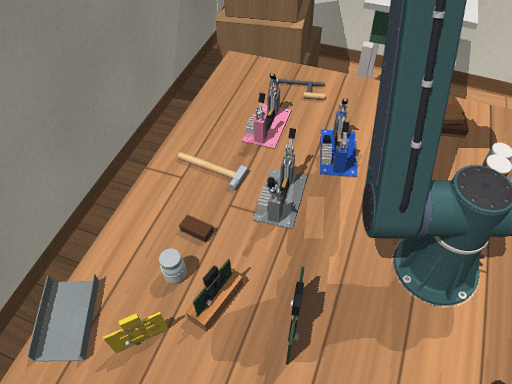

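View pics/top0.png

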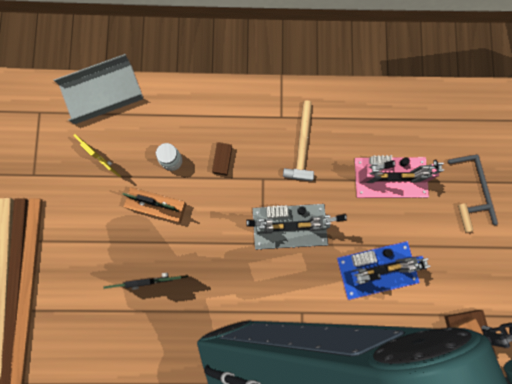

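```bash
cat > h.py <<'E'
import numpy as np, cv2
from rig import manip, snapshot, camera_info, order, look_for, silhouettes
C={n:camera_info(n) for n in("side","top")}
def proj(n,X):
    c=C[n]; r,_=cv2.Rodrigues(c["R"])
    return cv2.projectPoints(np.atleast_2d(np.array(X,float)),r,c["t"],c["intrinsics"],c["dist"])[0][:,0]
def tri(ps,pt):
    P=[np.c_[C[n]["R"],C[n]["t"]] for n in("side","top")]
    u=[cv2.undistortPoints(np.array([[p]],float),C[n]["intrinsics"],C[n]["dist"])[0,0] for n,p in(("side",ps),("top",pt))]
    X=cv2.triangulatePoints(P[0],P[1],u[0],u[1])[:,0]; return X[:3]/X[3]
def plane(n,p,z):
    c=C[n];u=cv2.undistortPoints(np.array([[p]],float),c["intrinsics"],c["dist"])[0,0]
    d=c["R"].T@np.array([u[0],u[1],1]);o=-c["R"].T@c["t"];return o+d*(z-o[2])/d[2]
def crop(im,x0,y0,x1,y1,k,f,draw=()):
    o=cv2.resize(im[y0:y1,x0:x1,::-1],None,fx=k,fy=k,interpolation=cv2.INTER_CUBIC).copy()
    for (x,y) in draw: cv2.circle(o,(int((x-x0+.5)*k),int((y-y0+.5)*k)),2,(0,0,255),-1)
    cv2.imwrite(f,o)
E
python3 - <<'E'
from h import *
s=cv2.imread("pics/side0.png")[:,:,::-1];t=cv2.imread("pics/top0.png")[:,:,::-1]
crop(s,170,240,320,370,5,"pics/a1.png");crop(t,100,170,220,300,4,"pics/a2.png")
crop(s,240,120,340,240,5,"pics/a3.png");crop(t,235,190,360,260,6,"pics/a4.png")
for th in("board_grip","rest","cage","lever_left_tip","lever_right_tip","connector","guide_top"):
  for n in("side","top"):
    try: 
      for d in look_for(th,n): print(th,n,d["position"].round(4) if hasattr(d["position"],"round") else d["position"],round(d["score"],2))
    except Exception as e: print(th,n,e)
print(manip.observe()["time_s"])
E
```

```text
board_grip side [0.6661, 0.4619, 0.0653] 0.9
board_grip side [0.5377, 0.3058, 0.0981] 0.69
board_grip side [0.3182, 0.3275, 0.1433] 0.57
board_grip top [0.322, 0.2815, 0.1397] 0.62
board_grip top [0.652, 0.4473, 0.0996] 0.58
board_grip top [0.5317, 0.2927, 0.1234] 0.54
rest side [0.5174, 0.3212, 0.0451] 0.91
rest side [0.4861, -0.1943, 0.1595] 0.2
rest top [0.4907, -0.1979, 0.161] 0.74
rest top [0.4782, -0.0899, 0.0045] 0.7
rest top [0.5264, 0.2878, 0.0426] 0.63
cage side [0.4753, -0.0831, 0.0158] 0.98
cage side [0.3617, -0.2929, 0.0249] 0.92
cage side [0.6238, -0.3583, 0.0258] 0.61
cage top [0.6232, -0.3909, 0.0024] 0.92
cage top [0.4782, -0.0911, 0.0057] 0.84
cage top [0.3621, -0.3447, 0.0025] 0.74
cage top [0.6703, 0.1086, 0.0308] 0.68
lever_left_tip side [0.4743, 0.0269, 0.1659] 0.59
lever_left_tip side [0.3456, -0.2722, 0.1626] 0.43
lever_left_tip top [0.3446, -0.2756, 0.1642] 0.44
lever_left_tip top [0.6293, -0.322, 0.1624] 0.44
lever_left_tip top [0.4712, 0.0163, 0.1663] 0.42
lever_right_tip side [0.3778, -0.4002, 0.1615] 0.47
lever_right_tip side [0.4898, -0.195, 0.1622] 0.43
lever_right_tip side [0.6288, -0.4485, 0.1634] 0.36
lever_right_tip top [0.4923, -0.1953, 0.1648] 0.57
lever_right_tip top [0.3756, -0.3999, 0.1732] 0.56
lever_right_tip top [0.6315, -0.4512, 0.1674] 0.56
lever_right_tip top [0.4783, -0.0877, 0.0041] 0.19
connector side [0.4779, -0.1125, 0.0183] 0.63
connector top [0.3659, -0.3542, 0.0204] 0.89
connector top [0.6247, -0.4027, 0.0189] 0.79
connector top [0.4765, -0.088, 0.0175] 0.73
guide_top side [0.3622, -0.2932, 0.0264] 0.92
guide_top side [0.4744, -0.0796, 0.0183] 0.76
guide_top side [0.6228, -0.3535, 0.0223] 0.72
guide_top top [0.3655, -0.3448, 0.0055] 0.76
guide_top top [0.4776, -0.0889, 0.0061] 0.6
guide_top top [0.6212, -0.3904, 0.0042] 0.57
0.8
```

View pics/a1.png

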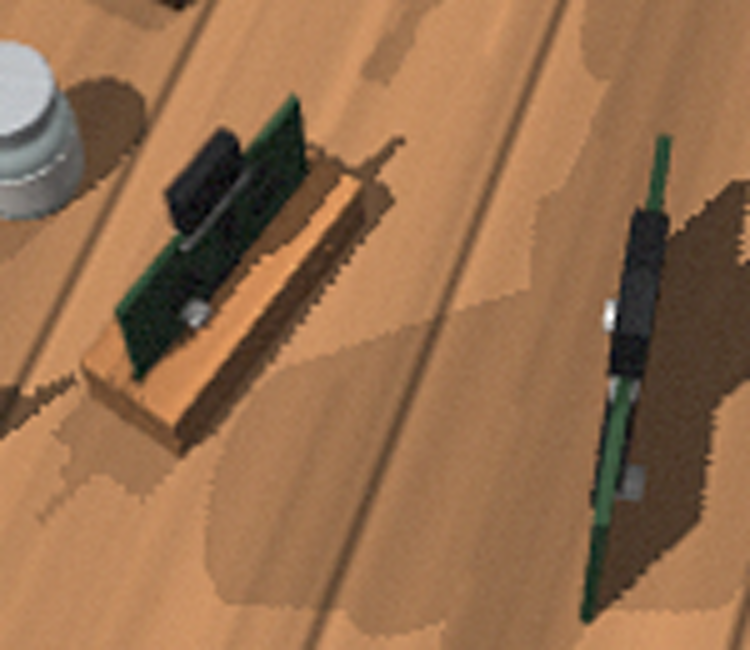

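View pics/a2.png

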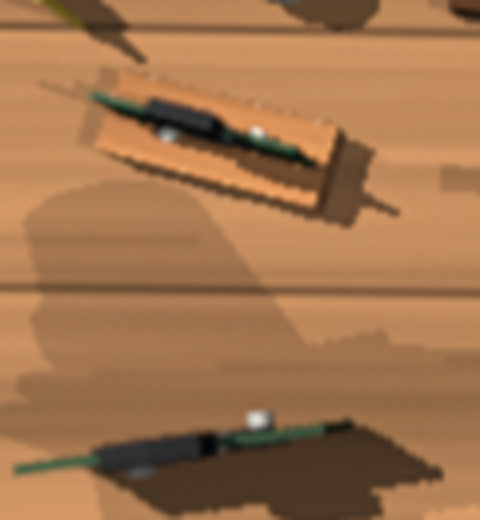

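View pics/a3.png

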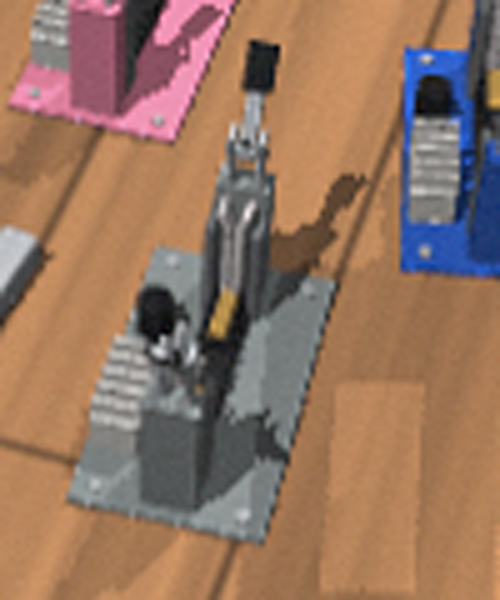

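View pics/a4.png

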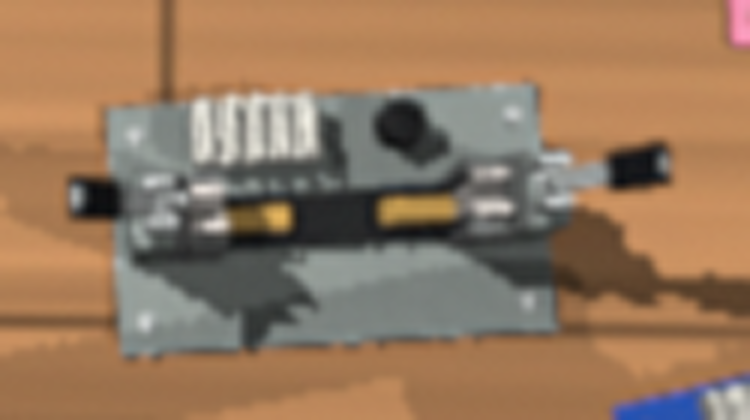

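```bash
cat > m1.py <<'E'
from h import *
from scipy.optimize import least_squares
def un(pts,k,x0,y0): return np.array([((x+.5)/k-.5+x0,(y+.5)/k-.5+y0) for x,y in pts])
def pose(p,L): 
    x,y,z,a=p;c,s=np.cos(a),np.sin(a);L=np.array(L,float);return np.c_[x+c*L[:,0]-s*L[:,1],y+s*L[:,0]+c*L[:,1],z+L[:,2]]
def fit(L,obs,p0,fixz=None):
    def r(p):
        q=list(p) if fixz is None else [p[0],p[1],fixz,p[2]]
        return np.concatenate([(proj(n,pose(q,L))-o).ravel() for n,o in obs.items()])
    s=least_squares(r,p0 if fixz is None else [p0[0],p0[1],p0[3]],loss="soft_l1"); return s.x,np.abs(r(s.x)).max(),r(s.x)
E
python3 - <<'E'
from m1 import *
L=[(.06,.105,.006),(.06,-.105,.006),(-.06,-.105,.006),(-.06,.105,.006)]
ct=un([(107,107),(538,85),(557,330),(122,355)],6,235,190)
cs=un([(68,503),(160,247),(335,282),(267,543)],5,240,120)
p0=[.47,-.09,0,0]
for o in({"top":ct},{"side":cs}): print(fit(L,o,p0,0.)[:2])
print(fit(L,{"top":ct,"side":cs},p0))
for i in range(4): print(tri(cs[i],ct[i]))
# board: top crop k4 off 100,170 ; side k5 off 170,240
print("board corners/tri")
bt=un([(92,96),(318,163)],4,100,170); bs=un([(118,308),(296,96)],5,170,240)
for i in range(2): print(tri(bs[i],bt[i]))
print("rest")
rt=un([(118,70),(343,128),(318,213),(97,150)],4,100,170)
rs=un([(85,370),(362,182),(180,432)],5,170,240) # side: (+x,+y)=85,370 ; (-x,+y)=180,432 ; (-x,-y)=362,182
L=np.array([(.03,.08,.045),(.03,-.08,.045),(-.03,-.08,.045),(-.03,.08,.045)])
p0=[.53,.29,0,-.2]
print(fit(L,{"top":rt},p0,0.)[:2])
print(fit(L[[0,2,3]],{"side":rs[[0,1,2]]},p0,0.)[:2])
E
```

```text
(array([ 0.48120574, -0.090825  ,  0.06902611]), np.float64(0.21395858421436742))
(array([ 0.48051983, -0.08848061,  0.08040506]), np.float64(0.7474340318229338))
(array([ 0.48133962, -0.09115911, -0.00339395,  0.07344814]), np.float64(0.7026478539718823), array([ 0.04141178,  0.20059073, -0.26289098, -0.24440823,  0.18906362,
        0.05331783,  0.02956984,  0.21815849,  0.06031173, -0.70264785,
       -0.48385128,  0.14659877,  0.57321797,  0.36025712, -0.36465292,
        0.06563532]))
[ 0.5341665   0.01796693 -0.00116563]
[ 0.54779834 -0.19221191  0.0030282 ]
[ 0.43009343 -0.19916143  0.00501496]
[0.41358347 0.0091171  0.00321676]
board corners/tri
[0.55089746 0.36234531 0.12017217]
[0.51659223 0.21713418 0.09933793]
rest
(array([ 0.53211528,  0.29355673, -0.24864718]), np.float64(1.162070181305353))
(array([ 0.53249062,  0.29819582, -0.20870806]), np.float64(0.3207357776938409))
```

```bash
python3 - <<'E'
from m1 import *
s=cv2.imread("pics/side0.png")[:,:,::-1];t=cv2.imread("pics/top0.png")[:,:,::-1]
L=[(sx*.0025,sy*.07,.12) for sx in(1,-1) for sy in(1,-1)]+[(sx*.006,sy*.022,.156) for sx in(1,-1) for sy in(1,-1)]+[(sx*.03,sy*.08,.045) for sx in(1,-1) for sy in(1,-1)]
X=pose([.5323,.295,0,-.23],L)
crop(s,182,254,247,328,9,"pics/b1.png",proj("side",X));crop(t,115,180,195,228,10,"pics/b2.png",proj("top",X))
E
```

```text
(no output)
```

View pics/b1.png

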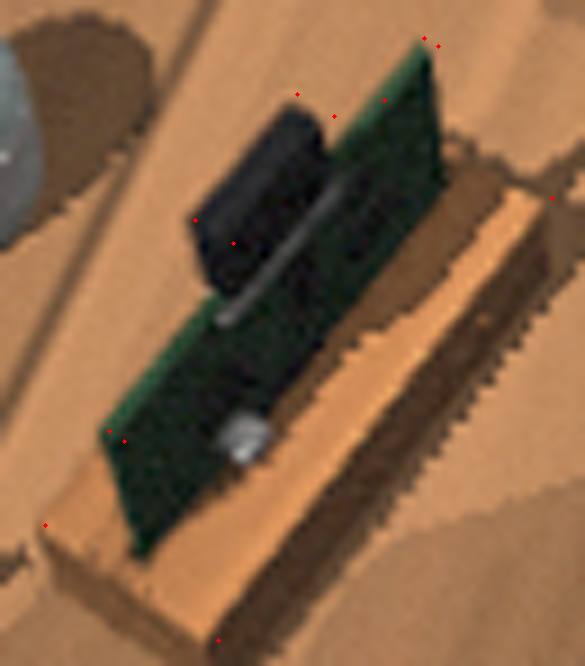

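View pics/b2.png

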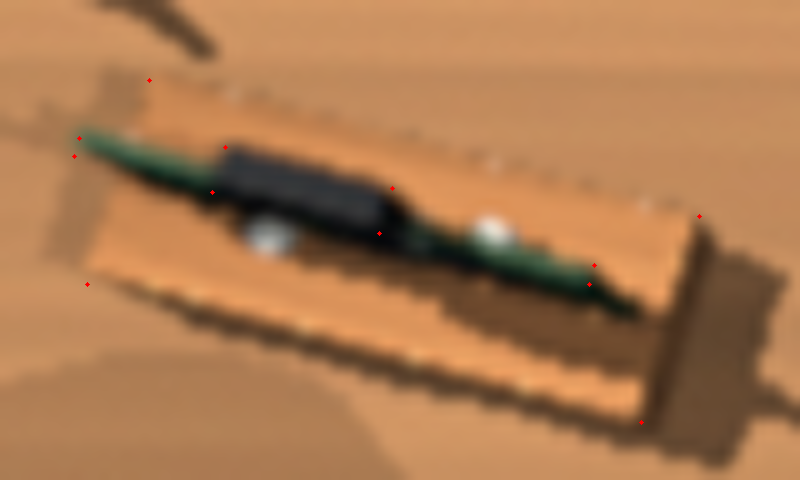

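Candidates: the green board in the rest (top 155,203; side 213,290), the larger free-standing green board (top 160,282; side 297,310) and the yellow board (top 93,150). The crop shows the one in the rest is the smaller of the two green ones, so I choose that. For the cage I choose the grey one at top 290,222, not the pink or blue one.

Request:
carry_out --targets '[{"jaw":85,"dp":[0,0,-10],"spin":-10.3},{"jaw":85,"dp":[0,0,0],"spin":-10.3},{"jaw":85,"dp":[0,0,0],"spin":-10.3},{"jaw":85,"dp":[0,0,0],"spin":-10.3},{"jaw":85,"dp":[0,0,0],"spin":-10.3}]'

```text
time_s: 1.42
tool_pos: [0.2522, -0.5444, 0.2413]
tcp_rot: [0.784, 0.62, -0.0, 0.0]
contact_force: [0.5, -0.7, 0.5]
finger_gap: 0.0853
```

Request:
carry_out --targets '[{"jaw":85,"dp":[46,4,0],"spin":0},{"jaw":85,"dp":[46,4,0],"spin":0},{"jaw":85,"dp":[46,4,0],"spin":0},{"jaw":85,"dp":[46,4,0],"spin":0},{"jaw":85,"dp":[46,4,0],"spin":0},{"jaw":85,"dp":[46,4,0],"spin":0},{"jaw":85,"dp":[46,4,0],"spin":0},{"jaw":85,"dp":[46,4,0],"spin":0},{"jaw":85,"dp":[46,4,0],"spin":0},{"jaw":85,"dp":[46,4,0],"spin":0},{"jaw":85,"dp":[46,4,0],"spin":0},{"jaw":85,"dp":[46,4,0],"spin":0},{"jaw":85,"dp":[46,4,0],"spin":0},{"jaw":85,"dp":[46,4,0],"spin":0},{"jaw":85,"dp":[46,4,0],"spin":0},{"jaw":85,"dp":[46,4,0],"spin":0},{"jaw":85,"dp":[46,4,0],"spin":0},{"jaw":85,"dp":[46,4,0],"spin":0},{"jaw":85,"dp":[46,4,0],"spin":0},{"jaw":85,"dp":[0,0,0],"spin":0}]'

```text
time_s: 3.92
tool_pos: [0.5331, 0.2899, 0.2412]
tcp_rot: [0.785, 0.619, 0.001, -0.0]
contact_force: [-0.0, -1.0, 0.0]
finger_gap: 0.0852
```

```bash
python3 - <<'E'
from m1 import *
for n,b,k in(("side",(160,200,290,340),5),("top",(90,160,220,250),6)):
    im=snapshot(n)
    T=manip.observe()["tool_pos"]; crop(im,*b,k,f"pics/c_{n}.png",proj(n,[T,[T[0],T[1],.156]]))
E
```

```text
(no output)
```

View pics/c_side.png

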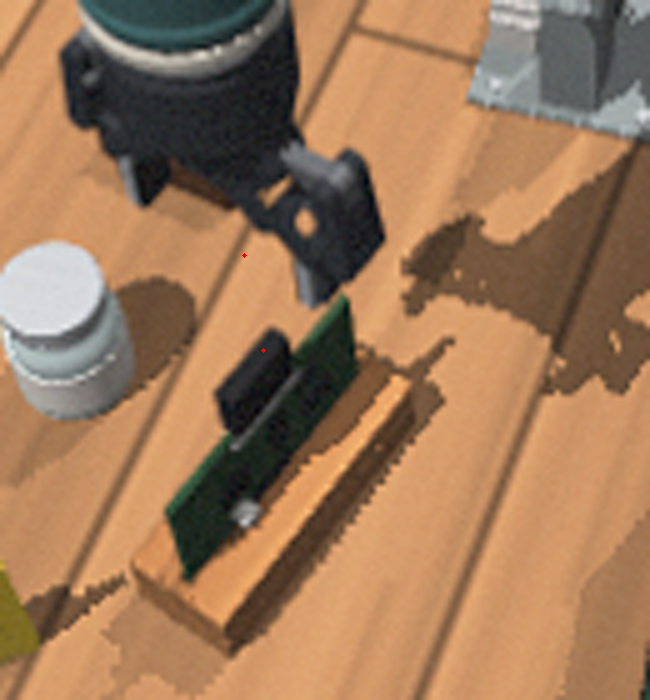

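View pics/c_top.png

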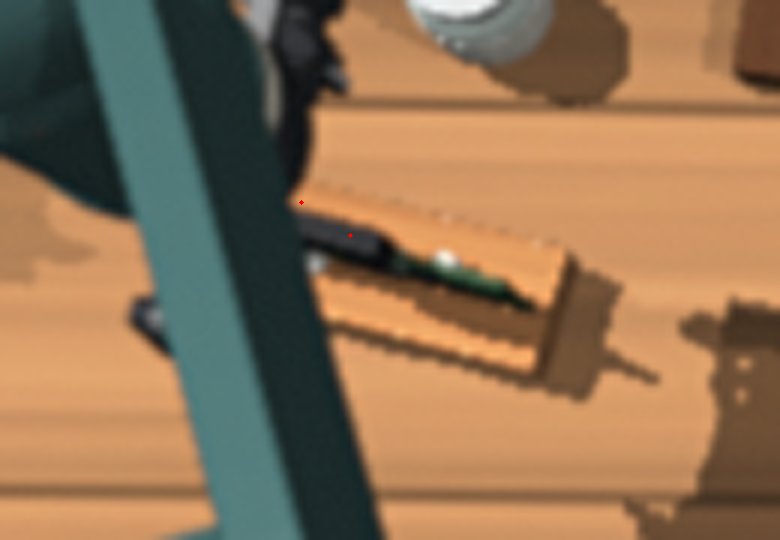

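Request:
carry_out --targets '[{"jaw":85,"dp":[5.5,-2.5,25],"spin":0},{"jaw":85,"dp":[0,0,25],"spin":0},{"jaw":85,"dp":[0,0,25],"spin":0},{"jaw":85,"dp":[0,0,25],"spin":0},{"jaw":85,"dp":[0,0,18],"spin":0},{"jaw":85,"dp":[0,0,0],"spin":0}]'

```text
time_s: 4.78
tool_pos: [0.5299, 0.2917, 0.1222]
tcp_rot: [0.786, 0.618, -0.001, -0.0]
contact_force: [0.9, -0.3, -0.1]
finger_gap: 0.0847
```

Request:
carry_out --targets '[{"jaw":30,"dp":[0,0,0],"spin":0},{"jaw":30,"dp":[0,0,0],"spin":0},{"jaw":30,"dp":[0,0,0],"spin":0},{"jaw":30,"dp":[0,0,0],"spin":0}]'

```text
time_s: 5.28
tool_pos: [0.5313, 0.2931, 0.1237]
tcp_rot: [0.786, 0.618, 0.0, 0.0]
contact_force: [-1.0, -0.1, 0.4]
finger_gap: 0.03
```

```bash
python3 - <<'E'
from m1 import *
for n,b,k in(("side",(160,200,290,340),5),("top",(90,160,220,250),6)):
    im=snapshot(n)
    T=manip.observe()["tool_pos"]; crop(im,*b,k,f"pics/d_{n}.png")
E
```

```text
(no output)
```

View pics/d_side.png

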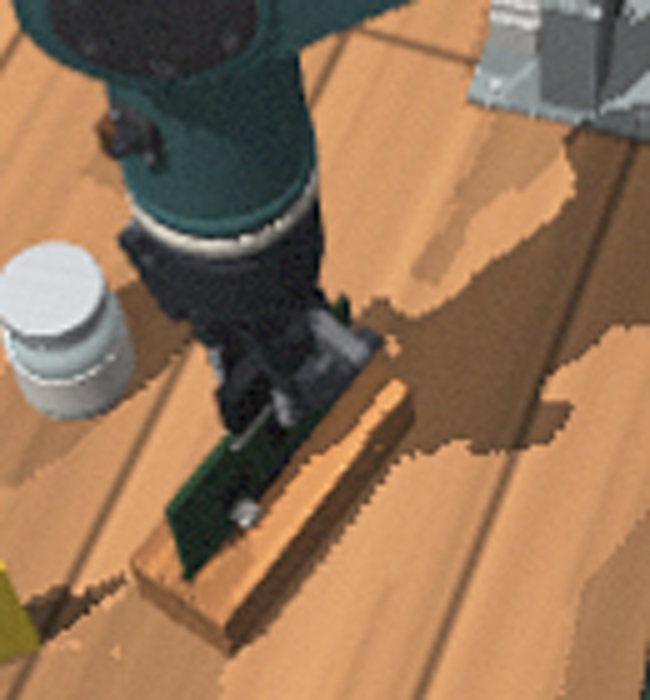

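Request:
carry_out --targets '[{"jaw":18,"dp":[0,0,0],"spin":0},{"jaw":18,"dp":[0,0,0],"spin":0},{"jaw":15,"dp":[0,0,0],"spin":0},{"jaw":15,"dp":[0,0,0],"spin":0}]'

```text
time_s: 5.88
tool_pos: [0.5311, 0.2929, 0.1233]
tcp_rot: [0.786, 0.618, -0.0, -0.0]
contact_force: [-0.6, -0.1, -1.4]
finger_gap: 0.0151
```

Request:
carry_out --targets '[{"jaw":5,"dp":[0,0,0],"spin":0},{"jaw":5,"dp":[0,0,0],"spin":0},{"jaw":5,"dp":[0,0,0],"spin":0},{"jaw":5,"dp":[0,0,0],"spin":0}]'

```text
time_s: 6.38
tool_pos: [0.5316, 0.2929, 0.1235]
tcp_rot: [0.786, 0.618, 0.0, 0.0]
contact_force: [3.0, -1.0, -0.4]
finger_gap: 0.0116
```

Request:
carry_out --targets '[{"jaw":5,"dp":[0,0,-6],"spin":0},{"jaw":5,"dp":[0,0,-12],"spin":0},{"jaw":5,"dp":[0,0,-16],"spin":0},{"jaw":5,"dp":[0,0,-20],"spin":0},{"jaw":5,"dp":[0,0,-25],"spin":0},{"jaw":5,"dp":[0,0,-25],"spin":0},{"jaw":5,"dp":[0,0,-25],"spin":0},{"jaw":5,"dp":[0,0,-25],"spin":0},{"jaw":5,"dp":[0,0,-20],"spin":0},{"jaw":5,"dp":[0,0,-8],"spin":0},{"jaw":5,"dp":[0,0,0],"spin":0},{"jaw":5,"dp":[0,0,0],"spin":0}]'

```text
time_s: 7.88
tool_pos: [0.5302, 0.2927, 0.3044]
tcp_rot: [0.786, 0.618, -0.001, -0.0]
contact_force: [-0.8, -0.7, -2.1]
finger_gap: 0.0115
```

```bash
python3 - <<'E'
from m1 import *
o=manip.observe(); T=o["tool_pos"];q=o["tcp_rot"];th=2*np.arctan2(q[1],q[0]);print(T,th,o["contact_force"],o["moment"])
for n,b,k in(("side",(130,180,290,330),5),("top",(60,120,220,250),5)):
    im=snapshot(n); crop(im,*b,k,f"pics/e_{n}.png")
E
```

```text
[0.53016796 0.29271263 0.30441035] 1.332739933243217 [-0.81469127 -0.68150508 -2.05006848] [-0.02902384  0.00481889 -0.04011258]
```

View pics/e_side.png

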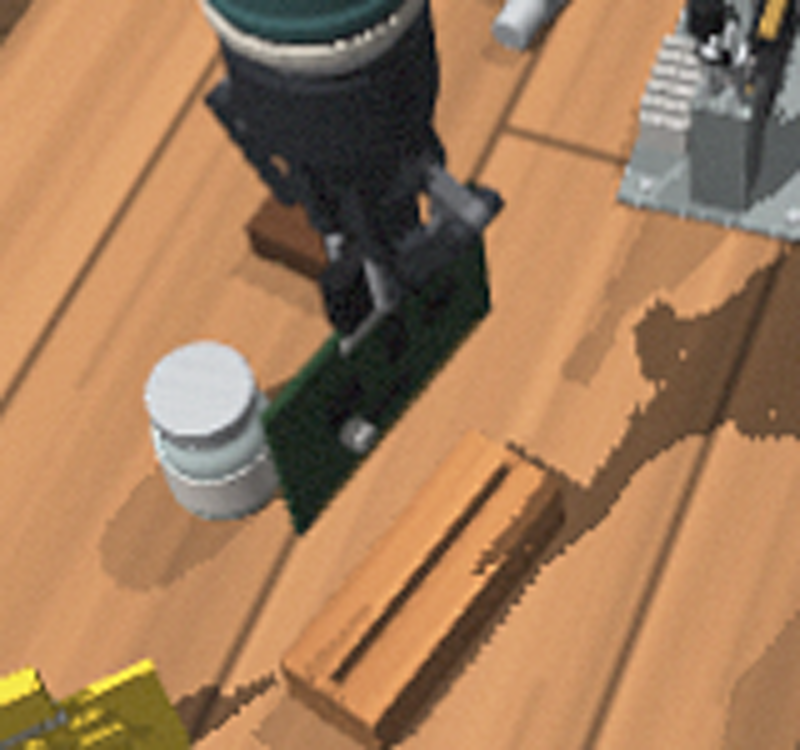

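Request:
carry_out --targets '[{"jaw":5,"dp":[0,0,0],"spin":-8.9},{"jaw":5,"dp":[0,0,0],"spin":-8.9},{"jaw":5,"dp":[-24,-5,0],"spin":0},{"jaw":5,"dp":[-42,-8.6,0],"spin":0},{"jaw":5,"dp":[-42,-8.6,0],"spin":0},{"jaw":5,"dp":[-42,-8.6,0],"spin":0},{"jaw":5,"dp":[-42,-8.6,0],"spin":0},{"jaw":5,"dp":[-42,-8.6,0],"spin":0},{"jaw":5,"dp":[-42,-8.6,0],"spin":0},{"jaw":5,"dp":[-42,-8.6,0],"spin":0},{"jaw":5,"dp":[-42,-8.6,0],"spin":0},{"jaw":5,"dp":[-18,-3.6,0],"spin":0},{"jaw":5,"dp":[0,0,0],"spin":0},{"jaw":5,"dp":[0,0,0],"spin":0},{"jaw":5,"dp":[0,0,0],"spin":0}]'

```text
time_s: 9.85
tool_pos: [0.4813, -0.0886, 0.3052]
tcp_rot: [0.681, 0.733, 0.0, -0.0]
contact_force: [-0.1, 0.5, -1.2]
finger_gap: 0.011
```

```bash
python3 - <<'E'
from m1 import *
o=manip.observe(); T=o["tool_pos"];q=o["tcp_rot"];th=2*np.arctan2(q[1],q[0]);print(T,th,o["contact_force"],o["moment"])
for n in("side","top"):
    im=snapshot(n); cv2.imwrite(f"pics/f_{n}.png",im[:,:,::-1])
s=cv2.imread("pics/f_side.png")[:,:,::-1];t=cv2.imread("pics/f_top.png")[:,:,::-1]
crop(s,210,70,340,240,4,"pics/f1.png");crop(t,210,170,370,280,5,"pics/f2.png")
E
```

```text
[ 0.48128139 -0.08863605  0.30523651] 1.6443722812459518 [-0.13027216  0.45996916 -1.21851749] [-0.04537062  0.00073755  0.00096162]
```

View pics/f1.png

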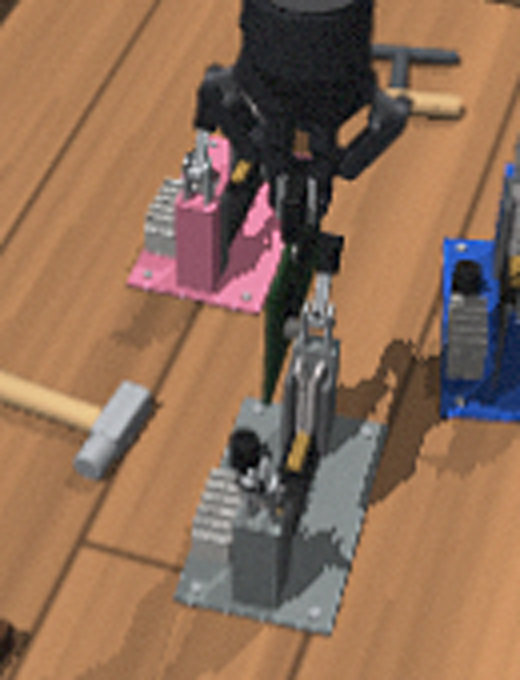

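View pics/f2.png

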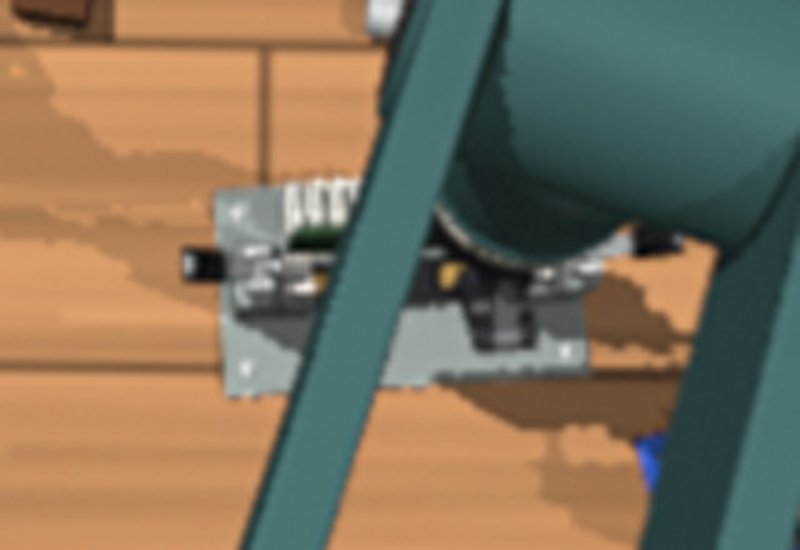

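```bash
python3 - <<'E'
from m1 import *
s=cv2.imread("pics/f_side.png")[:,:,::-1];t=cv2.imread("pics/f_top.png")[:,:,::-1]
T=[.4813,-.0905,.305]; th=1.6444
B=[(sx*.0025,sy*.07,z) for sx in(1,-1) for sy in(1,-1) for z in(-.1035,-.0035)]
X=pose([*T,th-np.pi/2],B)
crop(s,250,110,310,190,8,"pics/g1.png",proj("side",X));crop(t,240,190,300,250,10,"pics/g2.png",proj("top",X))
s=cv2.imread("pics/side0.png")[:,:,::-1];t=cv2.imread("pics/top0.png")[:,:,::-1]
G=[(sx*.06,sy*.105,.006) for sx in(1,-1) for sy in(1,-1)]
for sy in(1,-1):
  G+= [(0,sy*.086,.127),(0,sy*(.086+.065*np.sin(.62)),.127+.065*np.cos(.62)),(0,sy*.056,.1),(0,sy*.072,.1)]
X=pose([.481,-.0903,0,.073],G)
crop(s,245,120,315,235,5,"pics/g3.png",proj("side",X));crop(t,240,195,355,255,7,"pics/g4.png",proj("top",X))
E
```

```text
(no output)
```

View pics/g1.png

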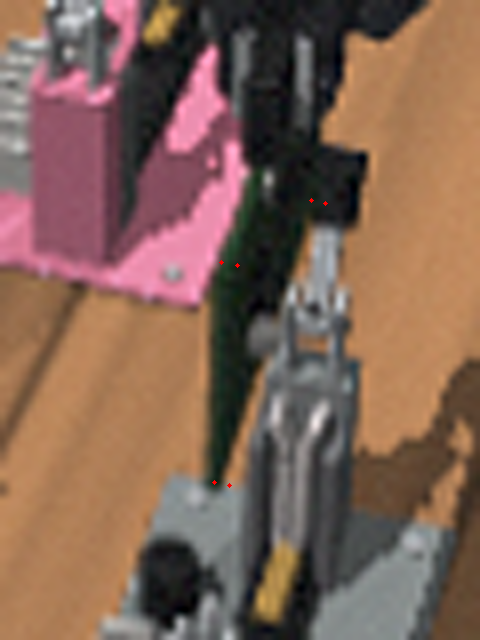

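View pics/g2.png

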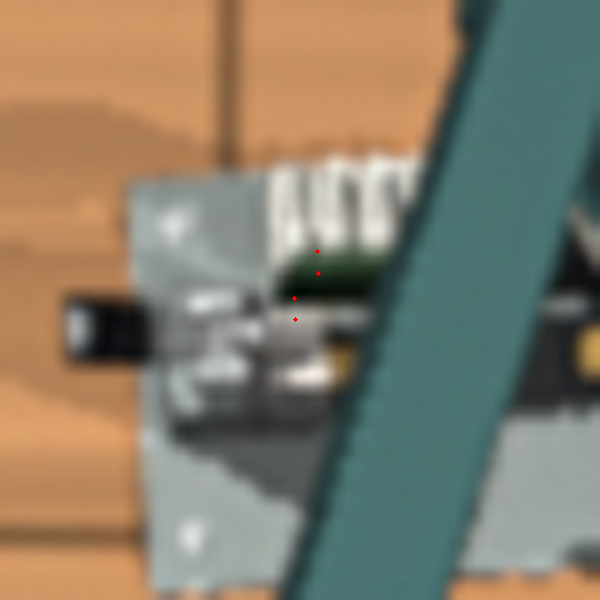

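View pics/g3.png

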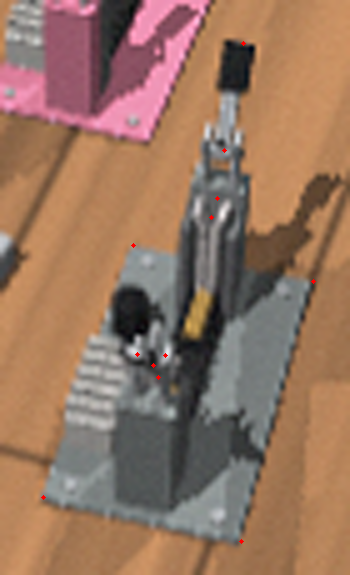

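View pics/g4.png

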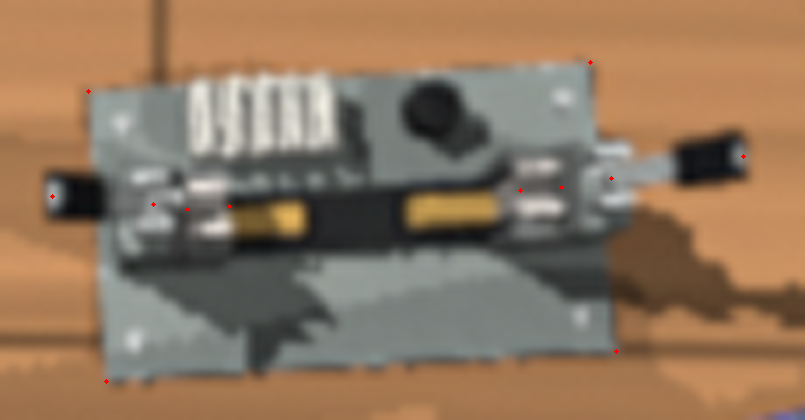

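Request:
carry_out --targets '[{"jaw":5,"dp":[-2.6,-2.5,14],"spin":0},{"jaw":5,"dp":[0,0,14],"spin":0},{"jaw":5,"dp":[0,0,14],"spin":0},{"jaw":5,"dp":[0,0,8],"spin":0},{"jaw":5,"dp":[0,0,0],"spin":0},{"jaw":5,"dp":[0,0,0],"spin":0},{"jaw":5,"dp":[0,0,0],"spin":0},{"jaw":5,"dp":[0,0,0],"spin":0}]'

```text
time_s: 10.95
tool_pos: [0.4792, -0.0925, 0.2557]
tcp_rot: [0.681, 0.732, 0.0, 0.0]
contact_force: [-0.2, -0.5, -1.7]
finger_gap: 0.0111
```

```bash
python3 - <<'E'
from m1 import *
o=manip.observe(); T=o["tool_pos"];q=o["tcp_rot"];th=2*np.arctan2(q[1],q[0]);print(T,th,o["contact_force"],o["moment"])
for n in("side","top"):
    im=snapshot(n); cv2.imwrite(f"pics/h_{n}.png",im[:,:,::-1])
s=cv2.imread("pics/h_side.png")[:,:,::-1];t=cv2.imread("pics/h_top.png")[:,:,::-1]
B=[(sx*.0025,sy*.07,z) for sx in(1,-1) for sy in(1,) for z in(-.1035,-.0035)]
X=pose([.481,-.0903,T[2],.073],B)
crop(s,250,110,310,190,8,"pics/h1.png",proj("side",X));crop(t,240,190,300,250,10,"pics/h2.png",proj("top",X))
E
```

```text
[ 0.47922145 -0.09254229  0.25571643] 1.6433292916679139 [-0.19718019 -0.50564343 -1.72638021] [0.00257709 0.02434654 0.00770995]
```

View pics/h1.png

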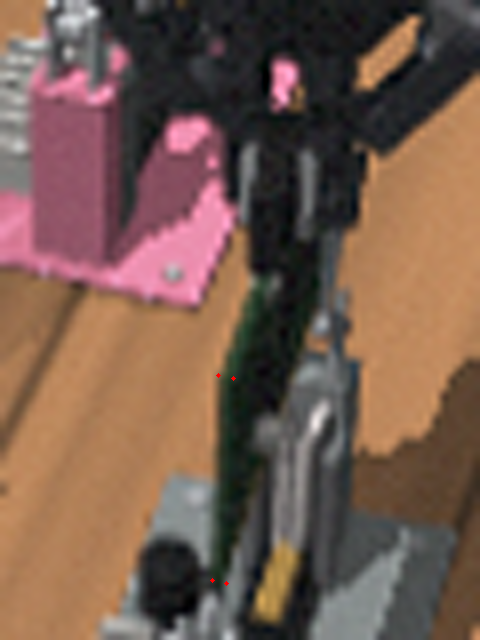

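View pics/h2.png

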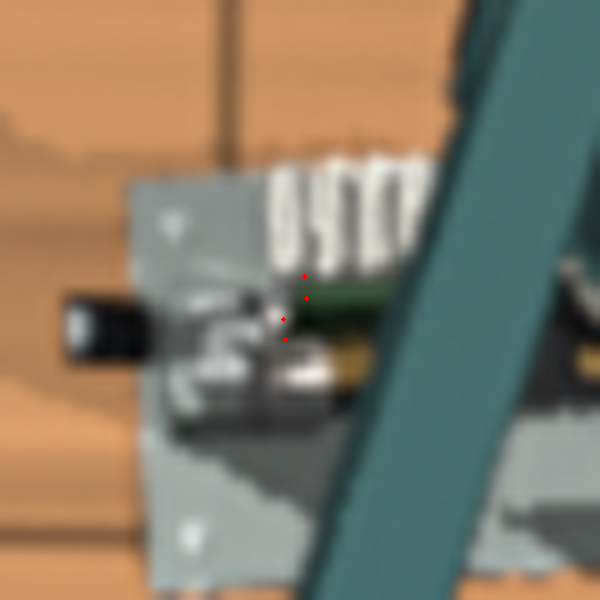

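Request:
carry_out --targets '[{"jaw":5,"dp":[0,0.7,8],"spin":0},{"jaw":5,"dp":[0,0,8],"spin":0},{"jaw":5,"dp":[0,0,8],"spin":0},{"jaw":5,"dp":[0,0,6],"spin":0},{"jaw":5,"dp":[0,0,4],"spin":0},{"jaw":5,"dp":[0,0,0],"spin":0},{"jaw":5,"dp":[0,0,0],"spin":0}]'

```text
time_s: 11.92
tool_pos: [0.4799, -0.0925, 0.2215]
tcp_rot: [0.681, 0.732, 0.0, 0.0]
contact_force: [0.3, -0.7, -2.5]
finger_gap: 0.0111
```

Request:
carry_out --targets '[{"jaw":5,"dp":[0,0,3],"spin":0},{"jaw":5,"dp":[0,0,3],"spin":0},{"jaw":5,"dp":[0,0,3],"spin":0}]'

```text
time_s: 12.3
tool_pos: [0.4796, -0.0924, 0.2121]
tcp_rot: [0.681, 0.732, 0.0, -0.0]
contact_force: [-0.1, -0.3, -2.7]
finger_gap: 0.0116
```

Request:
carry_out --targets '[{"jaw":5,"dp":[0,0,3],"spin":0},{"jaw":5,"dp":[0,0,3],"spin":0}]'

```text
time_s: 12.55
tool_pos: [0.4796, -0.0924, 0.206]
tcp_rot: [0.681, 0.732, -0.0, -0.0]
contact_force: [0.4, 0.1, -1.5]
finger_gap: 0.0114
```

Request:
carry_out --targets '[{"jaw":5,"dp":[0,0,3],"spin":0},{"jaw":5,"dp":[0,0,3],"spin":0}]'

```text
time_s: 12.8
tool_pos: [0.4797, -0.0924, 0.2001]
tcp_rot: [0.681, 0.732, 0.0, -0.0]
contact_force: [0.2, -0.3, -2.1]
finger_gap: 0.0111
```

Request:
carry_out --targets '[{"jaw":5,"dp":[0,0,3],"spin":0},{"jaw":5,"dp":[0,0,3],"spin":0}]'

```text
time_s: 13.05
tool_pos: [0.4798, -0.0924, 0.1941]
tcp_rot: [0.681, 0.732, 0.0, 0.0]
contact_force: [-0.2, 0.0, -1.8]
finger_gap: 0.011
```

Request:
carry_out --targets '[{"jaw":5,"dp":[0,0,2],"spin":0},{"jaw":5,"dp":[0,0,2],"spin":0}]'

```text
time_s: 13.3
tool_pos: [0.4804, -0.0926, 0.1906]
tcp_rot: [0.681, 0.732, 0.0, 0.001]
contact_force: [0.9, -0.2, 1.6]
finger_gap: 0.0113
```

Request:
carry_out --targets '[{"jaw":5,"dp":[0,0,2],"spin":0},{"jaw":5,"dp":[0,0,2],"spin":0}]'

```text
time_s: 13.55
tool_pos: [0.4801, -0.0926, 0.1866]
tcp_rot: [0.681, 0.732, 0.0, 0.0]
contact_force: [1.3, -0.5, 0.7]
finger_gap: 0.0111
```

Request:
carry_out --targets '[{"jaw":5,"dp":[0,0,3],"spin":0},{"jaw":5,"dp":[0,0,3],"spin":0},{"jaw":5,"dp":[0,0,3],"spin":0}]'

```text
time_s: 13.92
tool_pos: [0.4799, -0.0924, 0.1771]
tcp_rot: [0.681, 0.732, 0.0, 0.0]
contact_force: [1.0, -0.8, 1.6]
finger_gap: 0.0115
```

```bash
python3 - <<'E'
from m1 import *
o=manip.observe(); T=o["tool_pos"];q=o["tcp_rot"];print(T,q,o["contact_force"],o["moment"])
s=snapshot("side");t=snapshot("top")
B=[(sx*.0025,sy*.07,z) for sx in(1,-1) for sy in(1,) for z in(-.1035,-.0035)]
X=pose([.481,-.0903,T[2],.073],B)
crop(s,250,110,320,200,8,"pics/i1.png",proj("side",X));crop(t,240,190,300,250,10,"pics/i2.png",proj("top",X))
E
```

```text
[ 0.47988807 -0.09242197  0.17711019] [6.81029706e-01 7.32255762e-01 1.56983616e-04 1.15480249e-04] [ 0.96687513 -0.83502868  1.64043298] [ 3.96331423e-04 -4.77749597e-01  1.22767125e-02]
```

View pics/i1.png

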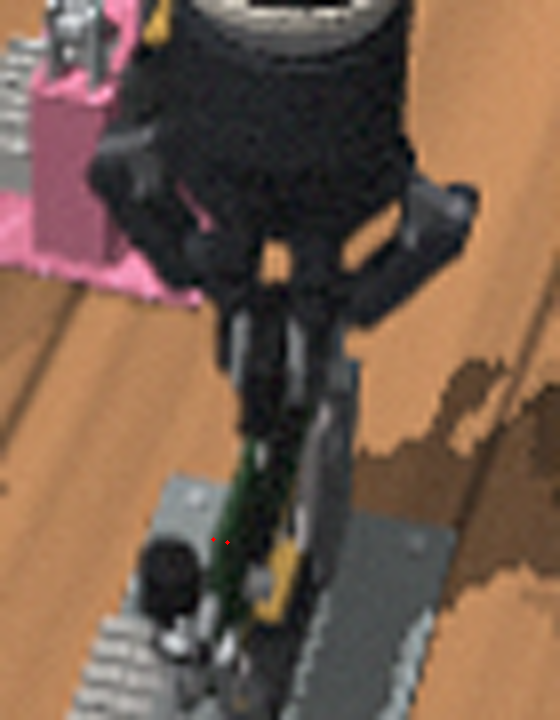

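View pics/i2.png

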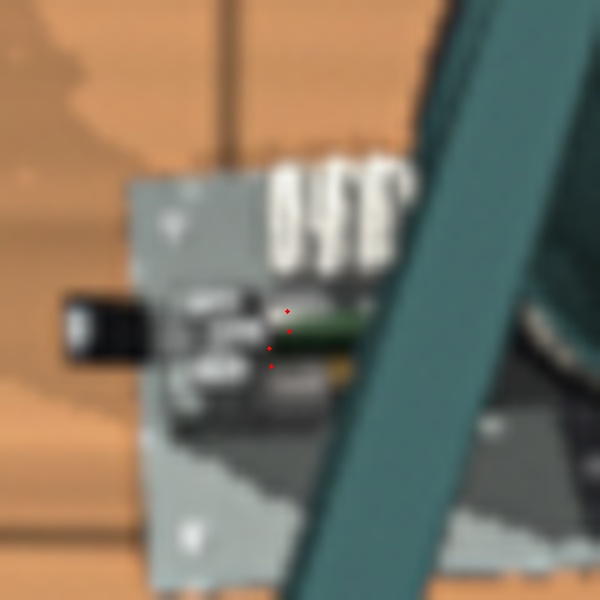

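Request:
carry_out --targets '[{"jaw":5,"dp":[0,0.7,0],"spin":0},{"jaw":5,"dp":[0,0,0],"spin":0}]'

```text
time_s: 14.28
tool_pos: [0.4799, -0.0923, 0.1769]
tcp_rot: [0.681, 0.732, -0.0, -0.0]
contact_force: [2.1, -0.2, -4.1]
finger_gap: 0.0115
```

```bash
cat > o.py <<'E'
from rig import manip
o=manip.observe(); print(o["tool_pos"].round(4),o["contact_force"].round(2),o["moment"].round(3),o["finger_gap"].round(4),o["time_s"])
E
python3 o.py
```

```text
Traceback (most recent call last):
  File "o.py", line 2, in <module>
    o=manip.observe(); print(o["tool_pos"].round(4),o["contact_force"].round(2),o["moment"].round(3),o["finger_gap"].round(4),o["time_s"])
                                                                                                     ^^^^^^^^^^^^^^^^^^^^^
AttributeError: 'float' object has no attribute 'round'
```

```bash
sed -i 's/o\["finger_gap"\].round(4)/round(o["finger_gap"],4)/' o.py; python3 o.py; python3 -c "
from rig import manip
import time
for i in range(3): print(manip.observe()['contact_force'])"
```

```text
[ 0.4799 -0.0923  0.1769] [ 2.1  -0.19 -4.06] [-0.16  -0.469 -0.003] 0.0115 14.275
[ 2.09919481 -0.19039314 -4.06353266]
[ 2.09919481 -0.19039314 -4.06353266]
[ 2.09919481 -0.19039314 -4.06353266]
```

Request:
carry_out --targets '[{"jaw":5,"dp":[0,0,0],"spin":0},{"jaw":5,"dp":[0,0,0],"spin":0}]'

```text
time_s: 14.52
tool_pos: [0.48, -0.0923, 0.177]
tcp_rot: [0.681, 0.732, -0.0, -0.0]
contact_force: [2.0, -0.2, -5.5]
finger_gap: 0.0113
```

```bash
python3 o.py
```

```text
[ 0.48   -0.0923  0.177 ] [ 2.02 -0.24 -5.49] [-0.19  -0.515  0.004] 0.0113 14.525
```

Request:
carry_out --targets '[{"jaw":5,"dp":[0,-1.4,0],"spin":0},{"jaw":5,"dp":[0,0,0],"spin":0}]'

```text
time_s: 14.78
tool_pos: [0.4793, -0.0924, 0.1774]
tcp_rot: [0.681, 0.732, 0.0, 0.0]
contact_force: [3.5, 1.7, -5.4]
finger_gap: 0.0112
```

```bash
python3 o.py
```

```text
[ 0.4793 -0.0924  0.1774] [ 3.53  1.73 -5.41] [ 0.061 -0.812  0.064] 0.0112 14.775
```

Request:
carry_out --targets '[{"jaw":5,"dp":[0,1.7,0],"spin":0},{"jaw":5,"dp":[0,1.5,0],"spin":0},{"jaw":5,"dp":[0,0,0],"spin":0}]'

```text
time_s: 15.15
tool_pos: [0.4815, -0.0922, 0.1773]
tcp_rot: [0.681, 0.732, -0.0, -0.001]
contact_force: [0.1, -0.6, -0.4]
finger_gap: 0.011
```

```bash
python3 o.py
```

```text
[ 0.4815 -0.0922  0.1773] [ 0.09 -0.58 -0.38] [-0.152  0.168  0.023] 0.011 15.15
```

Request:
carry_out --targets '[{"jaw":5,"dp":[0,-0.5,3],"spin":0},{"jaw":5,"dp":[0,0,3],"spin":0},{"jaw":5,"dp":[0,0,3],"spin":0},{"jaw":5,"dp":[0,0,3],"spin":0}]'

```text
time_s: 15.65
tool_pos: [0.4816, -0.0922, 0.165]
tcp_rot: [0.681, 0.732, -0.0, -0.0]
contact_force: [-0.9, 0.4, 1.4]
finger_gap: 0.0111
```

```bash
python3 o.py
```

```text
[ 0.4816 -0.0922  0.165 ] [-0.94  0.36  1.45] [-0.006  0.208 -0.03 ] 0.0111 15.65
```

Request:
carry_out --targets '[{"jaw":5,"dp":[0,0,3],"spin":0},{"jaw":5,"dp":[0,0,3],"spin":0},{"jaw":5,"dp":[0,0,3],"spin":0},{"jaw":5,"dp":[0,0,3],"spin":0}]'

```text
time_s: 16.15
tool_pos: [0.4816, -0.0923, 0.1531]
tcp_rot: [0.681, 0.732, 0.0, -0.0]
contact_force: [-1.0, 0.4, 1.4]
finger_gap: 0.0111
```

```bash
python3 o.py
```

```text
[ 0.4816 -0.0923  0.1531] [-0.96  0.39  1.4 ] [0.012 0.29  0.06 ] 0.0111 16.15
```

Request:
carry_out --targets '[{"jaw":5,"dp":[0,-0.7,2],"spin":0},{"jaw":5,"dp":[0,0,2],"spin":0},{"jaw":5,"dp":[0,0,2],"spin":0},{"jaw":5,"dp":[0,0,1],"spin":0},{"jaw":5,"dp":[0,0,1],"spin":0}]'

```text
time_s: 16.77
tool_pos: [0.4811, -0.0923, 0.1453]
tcp_rot: [0.681, 0.732, 0.0, 0.0]
contact_force: [-0.0, -0.4, 0.8]
finger_gap: 0.011
```

```bash
python3 o.py
```

```text
[ 0.4811 -0.0923  0.1453] [-0.04 -0.44  0.81] [-0.078  0.06  -0.002] 0.011 16.775
```

Request:
carry_out --targets '[{"jaw":5,"dp":[0,0,1],"spin":0},{"jaw":5,"dp":[0,0,1],"spin":0}]'

```text
time_s: 17.02
tool_pos: [0.481, -0.0923, 0.1433]
tcp_rot: [0.681, 0.732, 0.0, 0.0]
contact_force: [0.7, 0.1, 1.3]
finger_gap: 0.0115
```

Request:
carry_out --targets '[{"jaw":5,"dp":[0,0,0.5],"spin":0},{"jaw":5,"dp":[0,0,0.5],"spin":0}]'

```text
time_s: 17.27
tool_pos: [0.481, -0.0923, 0.1423]
tcp_rot: [0.681, 0.732, 0.0, 0.0]
contact_force: [-0.4, 0.6, 1.6]
finger_gap: 0.0114
```

Request:
carry_out --targets '[{"jaw":5,"dp":[0,0,0.5],"spin":0},{"jaw":5,"dp":[0,0,0.5],"spin":0}]'

```text
time_s: 17.52
tool_pos: [0.481, -0.0923, 0.1413]
tcp_rot: [0.681, 0.732, 0.0, -0.0]
contact_force: [0.5, -0.4, 1.9]
finger_gap: 0.0113
```

```bash
python3 o.py
```

```text
[ 0.481  -0.0923  0.1413] [ 0.47 -0.39  1.88] [-0.022 -0.062  0.016] 0.0113 17.525
```

Request:
carry_out --targets '[{"jaw":5,"dp":[0,0,0.5],"spin":0},{"jaw":5,"dp":[0,0,0.5],"spin":0}]'

```text
time_s: 17.77
tool_pos: [0.481, -0.0923, 0.1403]
tcp_rot: [0.681, 0.732, 0.0, -0.0]
contact_force: [1.5, 0.6, 1.1]
finger_gap: 0.0111
```

Request:
carry_out --targets '[{"jaw":5,"dp":[0,0,0.5],"spin":0}]'

```text
time_s: 17.9
tool_pos: [0.481, -0.0923, 0.1398]
tcp_rot: [0.681, 0.732, 0.0, -0.0]
contact_force: [0.5, -0.0, 1.4]
finger_gap: 0.011
```

Request:
carry_out --targets '[{"jaw":5,"dp":[0,0,0.5],"spin":0}]'

```text
time_s: 18.02
tool_pos: [0.481, -0.0923, 0.1393]
tcp_rot: [0.681, 0.732, 0.0, -0.0]
contact_force: [0.2, 1.2, 0.5]
finger_gap: 0.0109
```

Request:
carry_out --targets '[{"jaw":5,"dp":[0,0,0.5],"spin":0}]'

```text
time_s: 18.15
tool_pos: [0.481, -0.0923, 0.1388]
tcp_rot: [0.681, 0.732, 0.0, -0.0]
contact_force: [1.0, -0.3, 2.0]
finger_gap: 0.0109
```

Request:
carry_out --targets '[{"jaw":5,"dp":[0,0,0.5],"spin":0}]'

```text
time_s: 18.27
tool_pos: [0.481, -0.0923, 0.1383]
tcp_rot: [0.681, 0.732, 0.0, -0.0]
contact_force: [0.4, -0.4, 1.6]
finger_gap: 0.011
```

Request:
carry_out --targets '[{"jaw":5,"dp":[0,0,0.4],"spin":0}]'

```text
time_s: 18.4
tool_pos: [0.481, -0.0923, 0.1379]
tcp_rot: [0.681, 0.732, 0.0, -0.0]
contact_force: [-0.5, 0.1, 1.1]
finger_gap: 0.0114
```

Request:
carry_out --targets '[{"jaw":5,"dp":[0,0,0.4],"spin":0}]'

```text
time_s: 18.52
tool_pos: [0.481, -0.0923, 0.1375]
tcp_rot: [0.681, 0.732, 0.0, -0.0]
contact_force: [1.6, 0.3, 0.5]
finger_gap: 0.0114
```

Request:
carry_out --targets '[{"jaw":5,"dp":[0,0,0.4],"spin":0}]'

```text
time_s: 18.65
tool_pos: [0.481, -0.0923, 0.1371]
tcp_rot: [0.681, 0.732, 0.0, -0.0]
contact_force: [0.3, 1.0, 0.3]
finger_gap: 0.0113
```

Request:
carry_out --targets '[{"jaw":5,"dp":[0,0,0.4],"spin":0}]'

```text
time_s: 18.77
tool_pos: [0.481, -0.0923, 0.1367]
tcp_rot: [0.681, 0.732, 0.0, -0.0]
contact_force: [1.3, -0.2, 1.0]
finger_gap: 0.011
```

Request:
carry_out --targets '[{"jaw":5,"dp":[0,0,0.4],"spin":0}]'

```text
time_s: 18.9
tool_pos: [0.481, -0.0923, 0.1363]
tcp_rot: [0.681, 0.732, 0.0, -0.0]
contact_force: [0.5, 0.7, 0.9]
finger_gap: 0.0114
```

Request:
carry_out --targets '[{"jaw":5,"dp":[0,0,0.4],"spin":0}]'

```text
time_s: 19.02
tool_pos: [0.481, -0.0923, 0.1359]
tcp_rot: [0.681, 0.732, 0.0, -0.0]
contact_force: [0.6, 0.8, 0.4]
finger_gap: 0.0114
```

Request:
carry_out --targets '[{"jaw":5,"dp":[0,0,0.4],"spin":0}]'

```text
time_s: 19.15
tool_pos: [0.4809, -0.0923, 0.1355]
tcp_rot: [0.681, 0.732, 0.0, -0.0]
contact_force: [0.4, 0.8, 1.4]
finger_gap: 0.0115
```

Request:
carry_out --targets '[{"jaw":5,"dp":[0,0,0.4],"spin":0}]'

```text
time_s: 19.27
tool_pos: [0.4809, -0.0923, 0.1351]
tcp_rot: [0.681, 0.732, 0.0, -0.0]
contact_force: [0.6, 0.3, 1.8]
finger_gap: 0.0112
```

Request:
carry_out --targets '[{"jaw":5,"dp":[0,0,0.4],"spin":0}]'

```text
time_s: 19.4
tool_pos: [0.4809, -0.0923, 0.1347]
tcp_rot: [0.681, 0.732, 0.0, -0.0]
contact_force: [0.4, 0.0, 0.8]
finger_gap: 0.0116
```

Request:
carry_out --targets '[{"jaw":5,"dp":[0,0,0.4],"spin":0}]'

```text
time_s: 19.52
tool_pos: [0.481, -0.0923, 0.1343]
tcp_rot: [0.681, 0.732, 0.0, -0.0]
contact_force: [0.9, -0.0, 0.4]
finger_gap: 0.0112
```

Request:
carry_out --targets '[{"jaw":5,"dp":[0,0,0.4],"spin":0}]'

```text
time_s: 19.65
tool_pos: [0.481, -0.0923, 0.1339]
tcp_rot: [0.681, 0.732, 0.0, -0.0]
contact_force: [-0.7, -0.7, 0.6]
finger_gap: 0.0109
```

Request:
carry_out --targets '[{"jaw":5,"dp":[0,0,0.4],"spin":0}]'

```text
time_s: 19.77
tool_pos: [0.481, -0.0923, 0.1335]
tcp_rot: [0.681, 0.732, 0.0, -0.0]
contact_force: [0.5, -0.3, 1.8]
finger_gap: 0.0112
```

Request:
carry_out --targets '[{"jaw":5,"dp":[0,0,0.4],"spin":0}]'

```text
time_s: 19.9
tool_pos: [0.481, -0.0923, 0.1331]
tcp_rot: [0.681, 0.732, 0.0, -0.0]
contact_force: [0.3, 0.4, 2.1]
finger_gap: 0.0111
```

Request:
carry_out --targets '[{"jaw":5,"dp":[0,0,0.3],"spin":0}]'

```text
time_s: 20.02
tool_pos: [0.481, -0.0923, 0.1329]
tcp_rot: [0.681, 0.732, 0.0, -0.0]
contact_force: [-0.3, -0.5, 3.4]
finger_gap: 0.0112
```

Request:
carry_out --targets '[{"jaw":5,"dp":[0,0,0.3],"spin":0}]'

```text
time_s: 20.15
tool_pos: [0.481, -0.0923, 0.1327]
tcp_rot: [0.681, 0.732, 0.0, 0.0]
contact_force: [-0.3, -0.1, 4.7]
finger_gap: 0.0114
```

Request:
carry_out --targets '[{"jaw":5,"dp":[0,0,0.3],"spin":0}]'

```text
time_s: 20.27
tool_pos: [0.4811, -0.0923, 0.1325]
tcp_rot: [0.681, 0.732, 0.0, 0.0]
contact_force: [0.3, 0.5, 5.8]
finger_gap: 0.0112
```

Request:
carry_out --targets '[{"jaw":5,"dp":[0,0,0.2],"spin":0},{"jaw":5,"dp":[0,0,0],"spin":0},{"jaw":5,"dp":[0,0,0],"spin":0}]'

```text
time_s: 20.65
tool_pos: [0.4811, -0.0924, 0.1323]
tcp_rot: [0.681, 0.732, 0.0, 0.0]
contact_force: [0.1, -0.1, 6.5]
finger_gap: 0.011
```

```bash
python3 o.py
```

```text
[ 0.4811 -0.0924  0.1323] [ 0.12 -0.08  6.48] [0.014 0.237 0.043] 0.011 20.65
```

Request:
carry_out --targets '[{"jaw":20,"dp":[0,0,0],"spin":0},{"jaw":30,"dp":[0,0,0],"spin":0},{"jaw":40,"dp":[0,0,0],"spin":0},{"jaw":40,"dp":[0,0,0],"spin":0}]'

```text
time_s: 21.15
tool_pos: [0.4809, -0.0923, 0.1319]
tcp_rot: [0.681, 0.732, -0.0, -0.0]
contact_force: [0.4, 0.5, 0.3]
finger_gap: 0.0399
```

Request:
carry_out --targets '[{"jaw":40,"dp":[0,0,-5],"spin":0},{"jaw":40,"dp":[0,0,-20],"spin":0},{"jaw":40,"dp":[0,0,-30],"spin":0},{"jaw":20,"dp":[0,0,-40],"spin":0},{"jaw":0,"dp":[0,0,-40],"spin":0},{"jaw":0,"dp":[0,0,0],"spin":0},{"jaw":0,"dp":[0,0,0],"spin":0}]'

```text
time_s: 22.02
tool_pos: [0.4805, -0.0922, 0.2667]
tcp_rot: [0.681, 0.732, -0.0, -0.0]
contact_force: [-0.2, 0.3, 0.3]
finger_gap: 0.0
```

```bash
python3 - <<'E'
from m1 import *
import o
s=snapshot("side");t=snapshot("top")
G=[(sx*.0025,sy*.07,.129) for sx in(1,-1) for sy in(1,-1)]+[(sx*.006,sy*.022,.165) for sx in(1,-1) for sy in(1,-1)]
for sy in(1,-1): G+= [(0,sy*.086,.127),(0,sy*(.086+.065*np.sin(.62)),.127+.065*np.cos(.62))]
X=pose([.481,-.0903,0,.073],G)
crop(s,245,80,320,235,5,"pics/j1.png",proj("side",X));crop(t,240,190,355,255,7,"pics/j2.png",proj("top",X))
E
```

```text
[ 0.4805 -0.0922  0.2667] [-0.16  0.34  0.26] [ 0.074 -0.009  0.02 ] 0.0 22.025
```

View pics/j1.png

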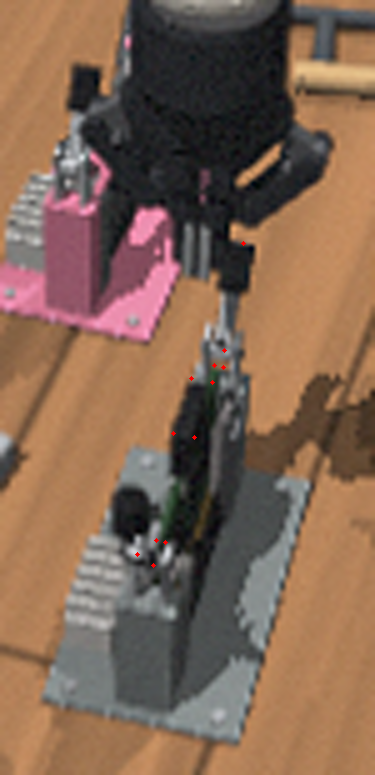

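View pics/j2.png

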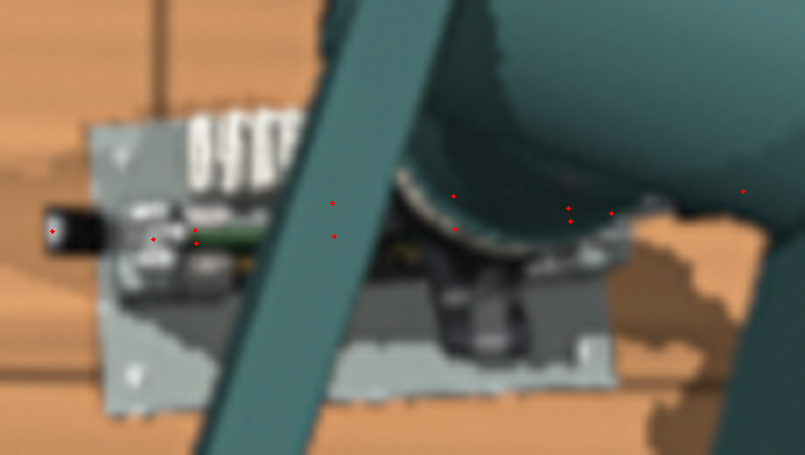

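Request:
carry_out --targets '[{"jaw":0,"dp":[25,0.5,0],"spin":0},{"jaw":0,"dp":[40,0,0],"spin":0},{"jaw":0,"dp":[40,0,0],"spin":0},{"jaw":0,"dp":[33,0,0],"spin":0},{"jaw":0,"dp":[10,0,20],"spin":0},{"jaw":0,"dp":[0,0,30],"spin":0},{"jaw":0,"dp":[0,0,30],"spin":0},{"jaw":0,"dp":[0,0,18],"spin":0},{"jaw":0,"dp":[0,0,0],"spin":0}]'

```text
time_s: 23.25
tool_pos: [0.4685, 0.0554, 0.1668]
tcp_rot: [0.681, 0.732, -0.002, -0.002]
contact_force: [-0.2, 0.4, -0.1]
finger_gap: -0.0
```

```bash
python3 - <<'E'
from m1 import *
import o
s=snapshot("side");t=snapshot("top")
T=manip.observe()["tool_pos"]
X=pose([*T,.073],[(sx*.0,sy*.011,0) for sx in(1,) for sy in(1,-1)])
crop(s,205,110,325,240,5,"pics/k1.png",proj("side",X));crop(t,200,180,355,255,5,"pics/k2.png",proj("top",X))
E
```

```text
[0.4685 0.0554 0.1668] [-0.19  0.37 -0.1 ] [ 0.002 -0.044 -0.048] -0.0 23.25
```

View pics/k1.png

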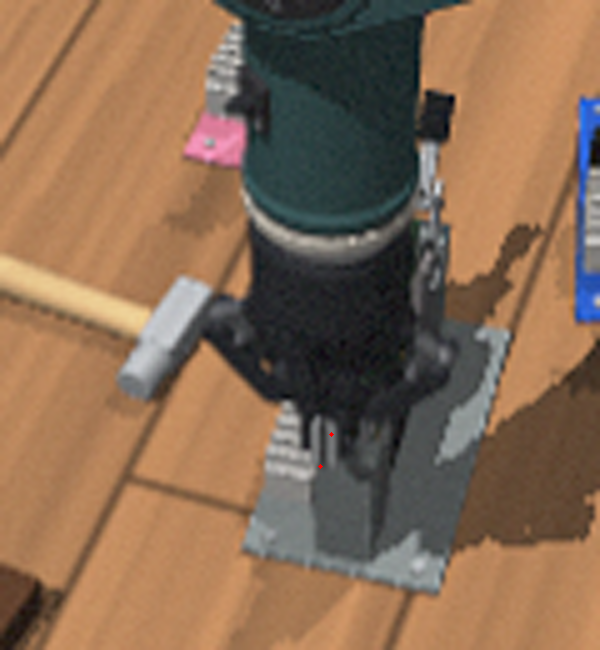

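View pics/k2.png

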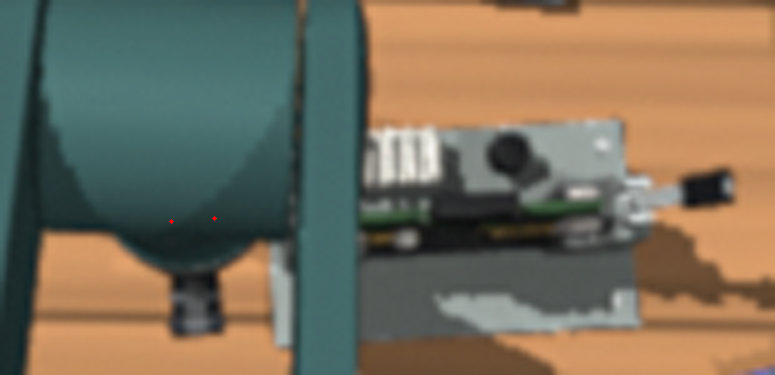

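Request:
carry_out --targets '[{"jaw":0,"dp":[-5,1.5,0],"spin":0},{"jaw":0,"dp":[-4,0,0],"spin":0},{"jaw":0,"dp":[-4,0,0],"spin":0}]'

```text
time_s: 23.72
tool_pos: [0.4742, 0.0437, 0.1702]
tcp_rot: [0.681, 0.732, 0.002, -0.0]
contact_force: [-1.1, 7.4, 6.8]
finger_gap: 0.0002
```

Request:
carry_out --targets '[{"jaw":0,"dp":[-4,0,0],"spin":0},{"jaw":0,"dp":[-4,0,0],"spin":0}]'

```text
time_s: 23.98
tool_pos: [0.4746, 0.0352, 0.1701]
tcp_rot: [0.681, 0.732, 0.001, 0.0]
contact_force: [-0.0, 4.7, 3.8]
finger_gap: -0.0001
```

Request:
carry_out --targets '[{"jaw":0,"dp":[-4,0,0],"spin":0},{"jaw":0,"dp":[-4,0,-2],"spin":0}]'

```text
time_s: 24.22
tool_pos: [0.4749, 0.0264, 0.1715]
tcp_rot: [0.681, 0.732, 0.001, 0.0]
contact_force: [1.9, 3.1, 1.1]
finger_gap: -0.0008
```

Request:
carry_out --targets '[{"jaw":0,"dp":[-4,-0.5,-2],"spin":0},{"jaw":0,"dp":[-4,-0.5,-1],"spin":0}]'

```text
time_s: 24.48
tool_pos: [0.474, 0.0181, 0.1741]
tcp_rot: [0.681, 0.732, 0.0, 0.0]
contact_force: [1.2, 2.4, -0.3]
finger_gap: -0.0001
```

Request:
carry_out --targets '[{"jaw":0,"dp":[-4,-0.5,-1],"spin":0},{"jaw":0,"dp":[-4,-0.5,-1],"spin":0}]'

```text
time_s: 24.72
tool_pos: [0.4731, 0.0102, 0.1758]
tcp_rot: [0.681, 0.732, -0.0, -0.0]
contact_force: [0.4, 2.9, -1.0]
finger_gap: 0.0003
```

```bash
python3 - <<'E'
from m1 import *
import o
s=snapshot("side");t=snapshot("top")
T=manip.observe()["tool_pos"]
X=pose([*T,.073],[(sx*.0,sy*.011,0) for sx in(1,) for sy in(1,-1)])
crop(s,205,110,325,240,5,"pics/l1.png",proj("side",X))
E
```

```text
[0.4731 0.0102 0.1758] [ 0.41  2.86 -0.98] [ 0.555 -0.193  0.066] 0.0003 24.725
```

View pics/l1.png

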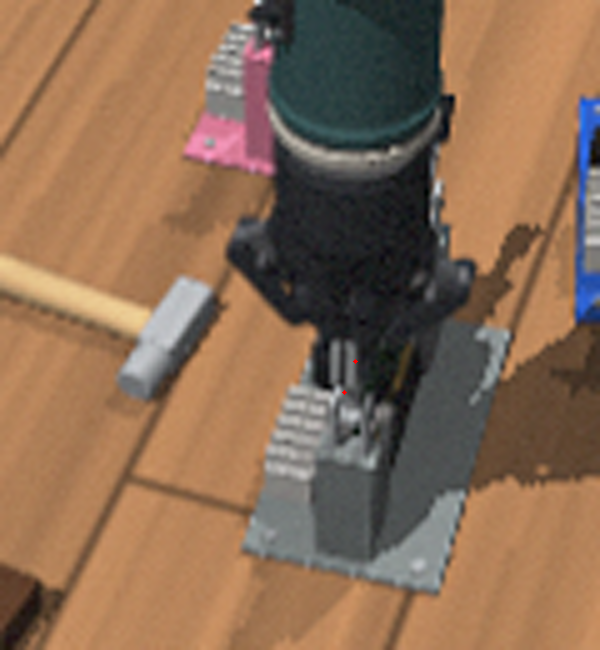

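Request:
carry_out --targets '[{"jaw":0,"dp":[-2.5,0,-2],"spin":0},{"jaw":0,"dp":[-2.5,0,0],"spin":0}]'

```text
time_s: 25.08
tool_pos: [0.4731, 0.0056, 0.1779]
tcp_rot: [0.681, 0.732, -0.0, -0.001]
contact_force: [-0.6, 3.3, -0.8]
finger_gap: 0.0001
```

Request:
carry_out --targets '[{"jaw":0,"dp":[-2.5,0,0],"spin":0},{"jaw":0,"dp":[-2.5,0,0.3],"spin":0}]'

```text
time_s: 25.32
tool_pos: [0.4736, 0.0004, 0.1775]
tcp_rot: [0.681, 0.732, -0.0, -0.001]
contact_force: [-2.1, 4.0, -0.6]
finger_gap: -0.0
```

Request:
carry_out --targets '[{"jaw":0,"dp":[-2.5,0,0.4],"spin":0},{"jaw":0,"dp":[-2.5,0,0.4],"spin":0}]'

```text
time_s: 25.58
tool_pos: [0.474, -0.0043, 0.1767]
tcp_rot: [0.681, 0.732, -0.0, -0.001]
contact_force: [-3.6, 5.1, -0.1]
finger_gap: 0.0001
```

Request:
carry_out --targets '[{"jaw":0,"dp":[0,-1.5,0],"spin":0},{"jaw":0,"dp":[0,0,0],"spin":0}]'

```text
time_s: 25.82
tool_pos: [0.4737, -0.0047, 0.1771]
tcp_rot: [0.681, 0.732, 0.0, 0.0]
contact_force: [0.1, 3.9, -1.4]
finger_gap: -0.0001
```

```bash
python3 - <<'E'
from m1 import *
import o
s=snapshot("side");t=snapshot("top")
T=manip.observe()["tool_pos"]
crop(s,235,130,325,240,6,"pics/m1.png");crop(t,200,180,355,255,5,"pics/m2.png")
E
```

```text
[ 0.4737 -0.0047  0.1771] [ 0.08  3.88 -1.42] [ 0.683 -0.038 -0.034] -0.0001 25.825
```

View pics/m1.png

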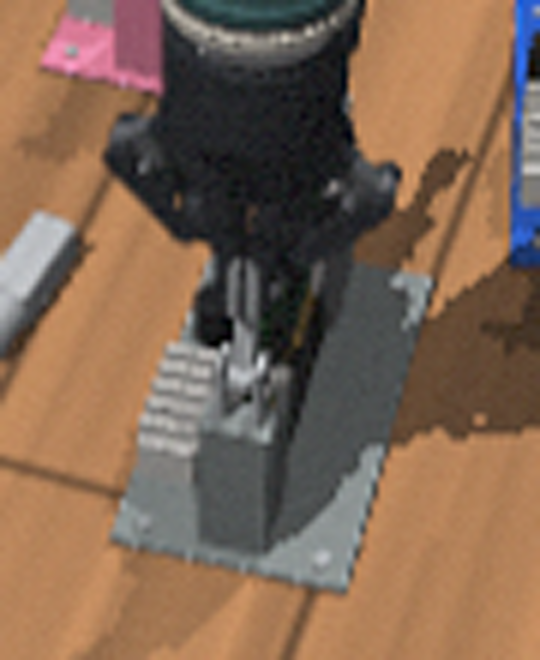

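Request:
carry_out --targets '[{"jaw":0,"dp":[-1.2,-0.1,0.3],"spin":0},{"jaw":0,"dp":[-1.2,-0.1,0.3],"spin":0}]'

```text
time_s: 26.18
tool_pos: [0.4737, -0.0066, 0.1766]
tcp_rot: [0.681, 0.732, 0.001, 0.0]
contact_force: [1.1, 6.4, -0.5]
finger_gap: 0.0004
```

Request:
carry_out --targets '[{"jaw":0,"dp":[-1.2,-0.1,0.4],"spin":0},{"jaw":0,"dp":[-1.2,-0.1,0.4],"spin":0}]'

```text
time_s: 26.42
tool_pos: [0.4739, -0.0087, 0.176]
tcp_rot: [0.681, 0.732, 0.001, 0.0]
contact_force: [0.9, 9.5, 1.8]
finger_gap: 0.0003
```

```bash
python3 o.py
```

```text
[ 0.4739 -0.0087  0.176 ] [0.91 9.49 1.81] [ 1.435 -0.071 -0.048] 0.0003 26.425
```

Request:
carry_out --targets '[{"jaw":0,"dp":[8,0,-3],"spin":0},{"jaw":0,"dp":[10,0,-25],"spin":0},{"jaw":0,"dp":[0,0,-30],"spin":0},{"jaw":0,"dp":[-20,0,-2],"spin":0},{"jaw":0,"dp":[-40,0,0],"spin":0},{"jaw":0,"dp":[-40,0,0],"spin":0},{"jaw":0,"dp":[-40,0,0],"spin":0},{"jaw":0,"dp":[-40,0,0],"spin":0},{"jaw":0,"dp":[-40,0,0],"spin":0},{"jaw":0,"dp":[-26,0,0],"spin":0},{"jaw":0,"dp":[0,0,0],"spin":0}]'

```text
time_s: 27.8
tool_pos: [0.4898, -0.2392, 0.2358]
tcp_rot: [0.682, 0.732, -0.001, 0.001]
contact_force: [-0.2, 0.2, 0.8]
finger_gap: -0.0004
```

```bash
python3 - <<'E'
from m1 import *
import o
s=snapshot("side");t=snapshot("top")
G=[(0,.086,.127),(0,.086-.065*np.sin(.385),.127+.065*np.cos(.385)),(0,-.086,.127),(0,-(.086+.065*np.sin(.62)),.127+.065*np.cos(.62))]
X=pose([.481,-.0903,0,.073],G)
crop(s,245,80,330,235,5,"pics/n1.png",proj("side",X));crop(t,235,180,375,255,5,"pics/n2.png",proj("top",X))
E
```

```text
[ 0.4898 -0.2392  0.2358] [-0.25  0.19  0.84] [ 0.037 -0.006 -0.004] -0.0004 27.8
```

View pics/n1.png

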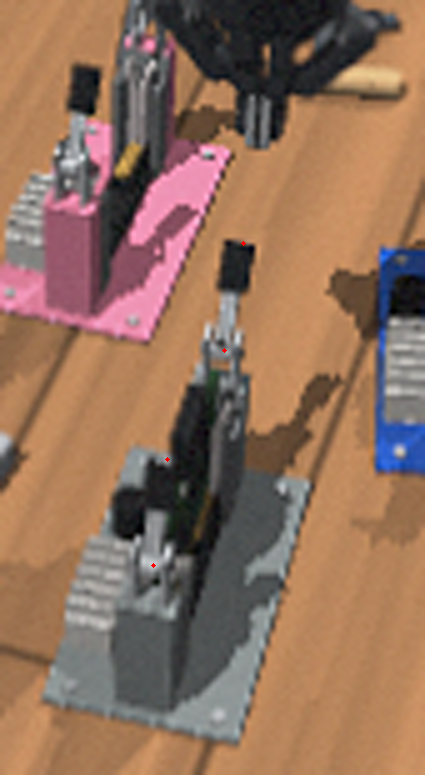

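View pics/n2.png

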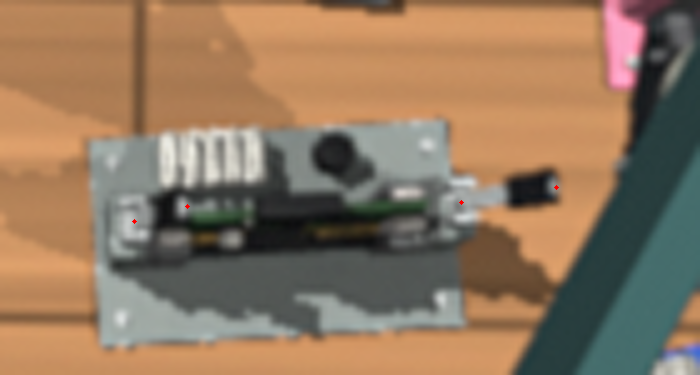

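Request:
carry_out --targets '[{"jaw":0,"dp":[-3,1.5,25],"spin":0},{"jaw":0,"dp":[0,0,25],"spin":0},{"jaw":0,"dp":[0,0,16],"spin":0},{"jaw":0,"dp":[0,0,0],"spin":0},{"jaw":0,"dp":[4,0,0],"spin":0},{"jaw":0,"dp":[4,0,0],"spin":0},{"jaw":0,"dp":[4,0,0],"spin":0}]'

```text
time_s: 28.78
tool_pos: [0.4907, -0.2276, 0.1702]
tcp_rot: [0.681, 0.732, 0.0, 0.001]
contact_force: [-0.4, -0.4, -0.1]
finger_gap: -0.0001
```

Request:
carry_out --targets '[{"jaw":0,"dp":[4,0,0],"spin":0},{"jaw":0,"dp":[4,0,0],"spin":0}]'

```text
time_s: 29.02
tool_pos: [0.4911, -0.2223, 0.171]
tcp_rot: [0.681, 0.733, -0.001, 0.003]
contact_force: [-0.6, -6.3, 5.3]
finger_gap: 0.0
```

Request:
carry_out --targets '[{"jaw":0,"dp":[4,0,0],"spin":0},{"jaw":0,"dp":[4,0,0],"spin":0}]'

```text
time_s: 29.28
tool_pos: [0.491, -0.2139, 0.171]
tcp_rot: [0.681, 0.732, -0.0, 0.003]
contact_force: [0.1, -5.7, 4.6]
finger_gap: -0.0001
```

Request:
carry_out --targets '[{"jaw":0,"dp":[4,0,-1],"spin":0},{"jaw":0,"dp":[4,0,-2],"spin":0}]'

```text
time_s: 29.52
tool_pos: [0.4896, -0.2043, 0.1732]
tcp_rot: [0.681, 0.732, 0.0, 0.001]
contact_force: [2.9, -2.6, 1.7]
finger_gap: -0.0
```

Request:
carry_out --targets '[{"jaw":0,"dp":[4,0,-2],"spin":0},{"jaw":0,"dp":[4,0,-2],"spin":0}]'

```text
time_s: 29.78
tool_pos: [0.4875, -0.1951, 0.1761]
tcp_rot: [0.681, 0.732, -0.0, -0.001]
contact_force: [0.2, -2.5, -1.7]
finger_gap: -0.0002
```

Request:
carry_out --targets '[{"jaw":0,"dp":[4,0,-1.5],"spin":0},{"jaw":0,"dp":[4,0,0],"spin":0}]'

```text
time_s: 30.02
tool_pos: [0.4867, -0.1875, 0.1778]
tcp_rot: [0.681, 0.732, -0.0, -0.001]
contact_force: [-2.5, -3.4, -0.5]
finger_gap: 0.0001
```

Request:
carry_out --targets '[{"jaw":0,"dp":[3,0,0.2],"spin":0},{"jaw":0,"dp":[3,0,0.3],"spin":0}]'

```text
time_s: 30.28
tool_pos: [0.4866, -0.1817, 0.1775]
tcp_rot: [0.681, 0.732, -0.0, -0.0]
contact_force: [-3.1, -3.2, 1.9]
finger_gap: 0.0002
```

Request:
carry_out --targets '[{"jaw":0,"dp":[2,0,0.3],"spin":0},{"jaw":0,"dp":[2,0,0.3],"spin":0}]'

```text
time_s: 30.52
tool_pos: [0.4866, -0.1778, 0.1769]
tcp_rot: [0.681, 0.732, -0.0, -0.0]
contact_force: [-2.0, -2.9, 2.2]
finger_gap: -0.0002
```

```bash
python3 o.py
```

```text
[ 0.4866 -0.1778  0.1769] [-1.97 -2.86  2.25] [-0.447  0.363  0.055] -0.0002 30.525
```

Request:
carry_out --targets '[{"jaw":0,"dp":[1.5,-0.5,0.3],"spin":0},{"jaw":0,"dp":[1.5,-0.5,0.3],"spin":0}]'

```text
time_s: 30.78
tool_pos: [0.4862, -0.1751, 0.1764]
tcp_rot: [0.681, 0.732, 0.0, 0.001]
contact_force: [0.4, -2.7, 0.1]
finger_gap: 0.0001
```

Request:
carry_out --targets '[{"jaw":0,"dp":[1.2,0,0.4],"spin":0},{"jaw":0,"dp":[1.2,0,0.4],"spin":0}]'

```text
time_s: 31.02
tool_pos: [0.486, -0.1727, 0.1758]
tcp_rot: [0.681, 0.732, 0.0, 0.001]
contact_force: [0.6, -2.2, 3.1]
finger_gap: -0.0001
```

Request:
carry_out --targets '[{"jaw":0,"dp":[1.2,0,0.4],"spin":0}]'

```text
time_s: 31.15
tool_pos: [0.486, -0.1718, 0.1755]
tcp_rot: [0.681, 0.732, 0.0, 0.001]
contact_force: [0.5, -4.5, 5.4]
finger_gap: 0.0
```

```bash
python3 o.py
```

```text
[ 0.486  -0.1718  0.1755] [ 0.48 -4.52  5.45] [-0.647 -0.127 -0.019] 0.0 31.15
```

Request:
carry_out --targets '[{"jaw":0,"dp":[1.2,0,0.2],"spin":0},{"jaw":0,"dp":[1.2,0,0.3],"spin":0}]'

```text
time_s: 31.4
tool_pos: [0.4858, -0.17, 0.1751]
tcp_rot: [0.681, 0.732, -0.0, 0.001]
contact_force: [1.4, -6.8, 4.7]
finger_gap: 0.0001
```

Request:
carry_out --targets '[{"jaw":0,"dp":[1,0,0.3],"spin":0}]'

```text
time_s: 31.52
tool_pos: [0.4859, -0.1693, 0.1749]
tcp_rot: [0.681, 0.732, -0.0, 0.001]
contact_force: [0.2, -7.0, 5.9]
finger_gap: 0.0006
```

Request:
carry_out --targets '[{"jaw":0,"dp":[1,0,0.3],"spin":0}]'

```text
time_s: 31.65
tool_pos: [0.4858, -0.1686, 0.1747]
tcp_rot: [0.681, 0.732, -0.0, 0.002]
contact_force: [0.2, -8.5, 5.1]
finger_gap: -0.0003
```

```bash
python3 o.py
```

```text
[ 0.4858 -0.1686  0.1747] [ 0.18 -8.48  5.11] [-1.326 -0.044  0.076] -0.0003 31.65
```

Request:
carry_out --targets '[{"jaw":0,"dp":[1,0,0.4],"spin":0},{"jaw":0,"dp":[1,0,0.4],"spin":0}]'

```text
time_s: 31.9
tool_pos: [0.4857, -0.1669, 0.1741]
tcp_rot: [0.681, 0.732, -0.001, 0.002]
contact_force: [0.4, -9.2, 6.9]
finger_gap: -0.0001
```

Request:
carry_out --targets '[{"jaw":0,"dp":[1,0,0.4],"spin":0}]'

```text
time_s: 32.02
tool_pos: [0.4857, -0.1659, 0.1737]
tcp_rot: [0.681, 0.732, -0.001, 0.002]
contact_force: [-1.0, -8.8, 6.5]
finger_gap: -0.0004
```

Request:
carry_out --targets '[{"jaw":0,"dp":[1,0,0.4],"spin":0}]'

```text
time_s: 32.15
tool_pos: [0.4856, -0.1649, 0.1733]
tcp_rot: [0.681, 0.732, -0.001, 0.002]
contact_force: [0.8, -8.1, 6.0]
finger_gap: 0.0
```

```bash
python3 o.py
```

```text
[ 0.4856 -0.1649  0.1733] [ 0.81 -8.09  6.02] [-1.4    0.016 -0.017] 0.0 32.15
```

Request:
carry_out --targets '[{"jaw":0,"dp":[0.8,0,0.4],"spin":0}]'

```text
time_s: 32.28
tool_pos: [0.4855, -0.164, 0.1729]
tcp_rot: [0.681, 0.732, -0.001, 0.002]
contact_force: [-0.5, -7.7, 6.5]
finger_gap: -0.0001
```

Request:
carry_out --targets '[{"jaw":0,"dp":[0.8,0,0.4],"spin":0}]'

```text
time_s: 32.4
tool_pos: [0.4855, -0.1632, 0.1725]
tcp_rot: [0.681, 0.732, -0.001, 0.002]
contact_force: [-0.3, -8.2, 6.8]
finger_gap: 0.0004
```

Request:
carry_out --targets '[{"jaw":0,"dp":[0.8,0,0.4],"spin":0}]'

```text
time_s: 32.52
tool_pos: [0.4854, -0.1623, 0.1721]
tcp_rot: [0.681, 0.732, -0.001, 0.002]
contact_force: [-0.9, -7.3, 7.2]
finger_gap: -0.0002
```

```bash
python3 o.py
```

```text
[ 0.4854 -0.1623  0.1721] [-0.92 -7.26  7.24] [-1.229  0.021 -0.002] -0.0002 32.525
```

Request:
carry_out --targets '[{"jaw":0,"dp":[0.8,0,0.4],"spin":0}]'

```text
time_s: 32.65
tool_pos: [0.4853, -0.1614, 0.1717]
tcp_rot: [0.681, 0.732, -0.0, 0.002]
contact_force: [0.4, -7.7, 6.7]
finger_gap: -0.0001
```

Request:
carry_out --targets '[{"jaw":0,"dp":[0.8,0,0.4],"spin":0}]'

```text
time_s: 32.78
tool_pos: [0.4854, -0.1612, 0.1715]
tcp_rot: [0.681, 0.732, -0.001, 0.002]
contact_force: [-0.5, -11.3, 9.6]
finger_gap: -0.0
```

Request:
carry_out --targets '[{"jaw":0,"dp":[0.8,0,0.4],"spin":0}]'

```text
time_s: 32.9
tool_pos: [0.4855, -0.1611, 0.1715]
tcp_rot: [0.681, 0.733, -0.001, 0.003]
contact_force: [-2.3, -12.3, 12.2]
finger_gap: -0.0003
```

```bash
python3 o.py
```

```text
[ 0.4855 -0.1611  0.1715] [ -2.29 -12.27  12.19] [-2.041  0.482  0.051] -0.0003 32.9
```

Request:
carry_out --targets '[{"jaw":0,"dp":[-2,0,-1.5],"spin":0},{"jaw":0,"dp":[-8,0,-6],"spin":0},{"jaw":0,"dp":[-12,0,-25],"spin":0},{"jaw":0,"dp":[0,0,-32],"spin":0},{"jaw":0,"dp":[30,0,0],"spin":0},{"jaw":0,"dp":[40,0,0],"spin":0},{"jaw":0,"dp":[40,0,0],"spin":0},{"jaw":0,"dp":[40,0,0],"spin":0},{"jaw":0,"dp":[42,0,0],"spin":0},{"jaw":0,"dp":[15,0,0],"spin":0},{"jaw":0,"dp":[0,0,0],"spin":0}]'

```text
time_s: 34.28
tool_pos: [0.4704, 0.0269, 0.2343]
tcp_rot: [0.68, 0.733, -0.0, -0.001]
contact_force: [-0.5, 0.1, -0.5]
finger_gap: 0.0002
```

```bash
python3 - <<'E'
from m1 import *
import o
s=snapshot("side");t=snapshot("top")
G=[(0,.086,.127),(0,.086-.065*np.sin(.385),.127+.065*np.cos(.385)),(0,-.086,.127),(0,-(.086-.065*np.sin(.55)),.127+.065*np.cos(.55))]
X=pose([.481,-.0903,0,.073],G)
crop(s,245,80,330,235,5,"pics/p1.png",proj("side",X));crop(t,235,180,375,255,5,"pics/p2.png",proj("top",X))
E
```

```text
[0.4704 0.0269 0.2343] [-0.53  0.06 -0.45] [-0.002  0.033  0.001] 0.0002 34.275
```

View pics/p1.png

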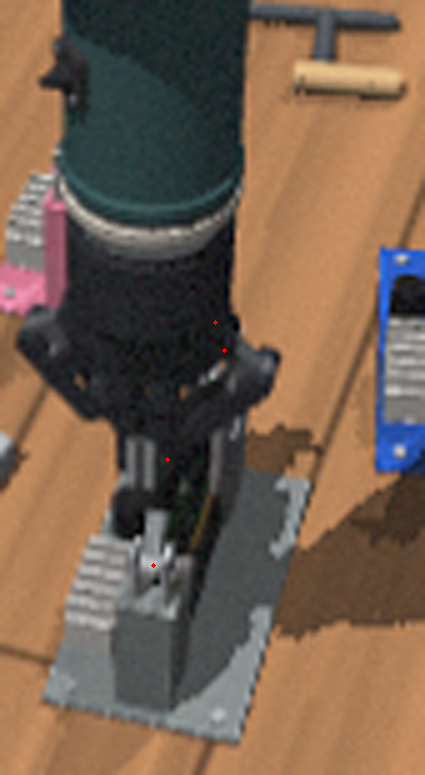

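View pics/p2.png

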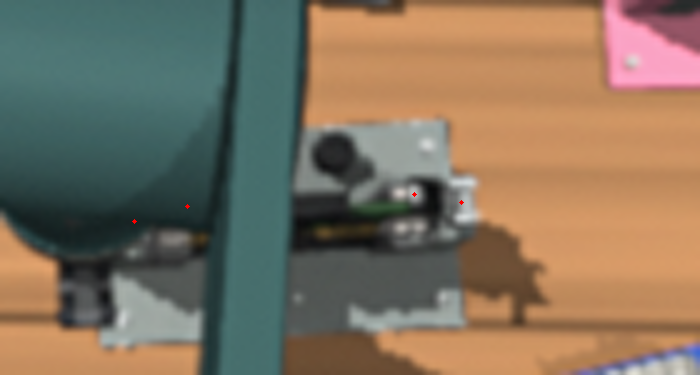

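Request:
carry_out --targets '[{"jaw":0,"dp":[-10,1,25],"spin":0},{"jaw":0,"dp":[0,0,25],"spin":0},{"jaw":0,"dp":[0,0,8],"spin":0},{"jaw":0,"dp":[-8,0,0],"spin":0},{"jaw":0,"dp":[-7,0,0],"spin":0},{"jaw":0,"dp":[0,0,0],"spin":0}]'

```text
time_s: 35.12
tool_pos: [0.4746, 0.0006, 0.1774]
tcp_rot: [0.681, 0.732, 0.0, 0.001]
contact_force: [0.0, 1.0, -0.2]
finger_gap: -0.0002
```

Request:
carry_out --targets '[{"jaw":0,"dp":[-3,0,0.2],"spin":0},{"jaw":0,"dp":[-2,0,0.2],"spin":0}]'

```text
time_s: 35.38
tool_pos: [0.4742, -0.0037, 0.1764]
tcp_rot: [0.681, 0.732, 0.0, 0.0]
contact_force: [-0.2, -0.1, -0.7]
finger_gap: -0.0003
```

```bash
python3 o.py
```

```text
[ 0.4742 -0.0037  0.1764] [-0.15 -0.12 -0.67] [-0.054 -0.003  0.018] -0.0003 35.375
```

Request:
carry_out --targets '[{"jaw":0,"dp":[-2,0,0.2],"spin":0},{"jaw":0,"dp":[-2,0,0.3],"spin":0}]'

```text
time_s: 35.62
tool_pos: [0.4744, -0.0075, 0.1756]
tcp_rot: [0.681, 0.732, 0.0, -0.0]
contact_force: [-0.8, 3.2, 1.2]
finger_gap: -0.0
```

Request:
carry_out --targets '[{"jaw":0,"dp":[-1.2,0,0.3],"spin":0},{"jaw":0,"dp":[-1.2,0,0.3],"spin":0}]'

```text
time_s: 35.88
tool_pos: [0.4745, -0.0093, 0.175]
tcp_rot: [0.681, 0.732, 0.0, -0.001]
contact_force: [-0.0, 5.5, 2.7]
finger_gap: -0.0
```

Request:
carry_out --targets '[{"jaw":0,"dp":[-1.2,0,0.3],"spin":0}]'

```text
time_s: 36.0
tool_pos: [0.4746, -0.0104, 0.1747]
tcp_rot: [0.681, 0.732, 0.001, -0.001]
contact_force: [-0.1, 6.2, 2.1]
finger_gap: -0.0001
```

```bash
python3 o.py
```

```text
[ 0.4746 -0.0104  0.1747] [-0.09  6.18  2.08] [ 1.056 -0.029 -0.002] -0.0001 36.0
```

Request:
carry_out --targets '[{"jaw":0,"dp":[-1,0,0.3],"spin":0},{"jaw":0,"dp":[-1,0,0.3],"spin":0}]'

```text
time_s: 36.25
tool_pos: [0.4747, -0.0119, 0.1742]
tcp_rot: [0.681, 0.732, 0.001, -0.001]
contact_force: [-0.2, 8.6, 2.7]
finger_gap: -0.0003
```

Request:
carry_out --targets '[{"jaw":0,"dp":[-1,0,0.3],"spin":0},{"jaw":0,"dp":[-1,0,0.4],"spin":0}]'

```text
time_s: 36.5
tool_pos: [0.4748, -0.0138, 0.1735]
tcp_rot: [0.681, 0.732, 0.001, -0.001]
contact_force: [0.1, 8.2, 2.7]
finger_gap: 0.0001
```

Request:
carry_out --targets '[{"jaw":0,"dp":[-1,0,0.4],"spin":0}]'

```text
time_s: 36.62
tool_pos: [0.4749, -0.0147, 0.1731]
tcp_rot: [0.681, 0.732, 0.001, -0.001]
contact_force: [-1.0, 7.7, 2.6]
finger_gap: 0.0001
```

Request:
carry_out --targets '[{"jaw":0,"dp":[-1,0,0.4],"spin":0}]'

```text
time_s: 36.75
tool_pos: [0.475, -0.0157, 0.1726]
tcp_rot: [0.681, 0.732, 0.001, -0.001]
contact_force: [-0.1, 7.7, 2.6]
finger_gap: -0.0001
```

```bash
python3 o.py
```

```text
[ 0.475  -0.0157  0.1726] [-0.07  7.74  2.55] [ 1.449  0.006 -0.017] -0.0001 36.75
```

Request:
carry_out --targets '[{"jaw":0,"dp":[-0.8,0,0.4],"spin":0}]'

```text
time_s: 36.88
tool_pos: [0.475, -0.0165, 0.1722]
tcp_rot: [0.681, 0.732, 0.001, -0.001]
contact_force: [0.6, 8.9, 3.0]
finger_gap: -0.0001
```

Request:
carry_out --targets '[{"jaw":0,"dp":[-0.8,0,0.4],"spin":0}]'

```text
time_s: 37.0
tool_pos: [0.4751, -0.0173, 0.1718]
tcp_rot: [0.681, 0.732, 0.001, -0.001]
contact_force: [0.5, 8.2, 3.3]
finger_gap: -0.0002
```

Request:
carry_out --targets '[{"jaw":0,"dp":[-0.8,0,0.4],"spin":0}]'

```text
time_s: 37.12
tool_pos: [0.4751, -0.0176, 0.1716]
tcp_rot: [0.681, 0.732, 0.001, -0.001]
contact_force: [-0.8, 12.7, 7.7]
finger_gap: 0.0001
```

Request:
carry_out --targets '[{"jaw":0,"dp":[-0.8,0,0.4],"spin":0}]'

```text
time_s: 37.25
tool_pos: [0.4752, -0.0177, 0.1715]
tcp_rot: [0.681, 0.732, 0.002, -0.002]
contact_force: [-1.7, 15.4, 11.8]
finger_gap: -0.0002
```

```bash
python3 o.py
```

```text
[ 0.4752 -0.0177  0.1715] [-1.74 15.41 11.81] [2.514 0.308 0.006] -0.0002 37.25
```

Request:
carry_out --targets '[{"jaw":0,"dp":[2,0,-1.5],"spin":0},{"jaw":0,"dp":[8,0,-6],"spin":0},{"jaw":0,"dp":[15,0,-25],"spin":0},{"jaw":0,"dp":[20,0,-35],"spin":0},{"jaw":0,"dp":[40,0,-20],"spin":0},{"jaw":0,"dp":[50,0,0],"spin":0},{"jaw":0,"dp":[50,0,0],"spin":0},{"jaw":0,"dp":[50,0,0],"spin":0},{"jaw":0,"dp":[50,0,0],"spin":0},{"jaw":0,"dp":[0,0,0],"spin":0},{"jaw":0,"dp":[0,0,0],"spin":0}]'

```text
time_s: 38.62
tool_pos: [0.4546, 0.2634, 0.2585]
tcp_rot: [0.681, 0.733, -0.0, 0.0]
contact_force: [0.4, -1.2, -0.0]
finger_gap: 0.0003
```

```bash
python3 - <<'E'
from m1 import *
import o
s=snapshot("side");t=snapshot("top")
cv2.imwrite("pics/q_side.png",s[:,:,::-1])
G=[(0,.086,.127),(0,.086-.065*np.sin(.55),.127+.065*np.cos(.55)),(0,-.086,.127),(0,-(.086-.065*np.sin(.55)),.127+.065*np.cos(.55))]+[(sx*.006,sy*.022,.160) for sx in(1,-1) for sy in(1,-1)]
X=pose([.481,-.0903,0,.073],G)
crop(s,245,120,330,235,5,"pics/q1.png",proj("side",X));crop(t,235,190,375,260,5,"pics/q2.png",proj("top",X))
crop(s,245,120,330,235,5,"pics/q3.png")
E
```

```text
[0.4546 0.2634 0.2585] [ 0.37 -1.23 -0.  ] [-0.016  0.032  0.004] 0.0003 38.625
```

View pics/q1.png

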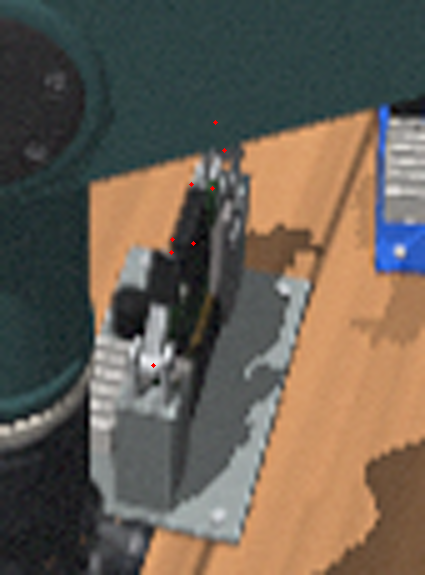

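View pics/q2.png

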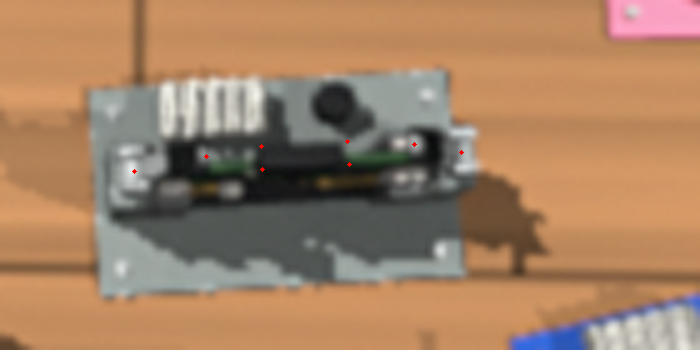

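View pics/q_side.png

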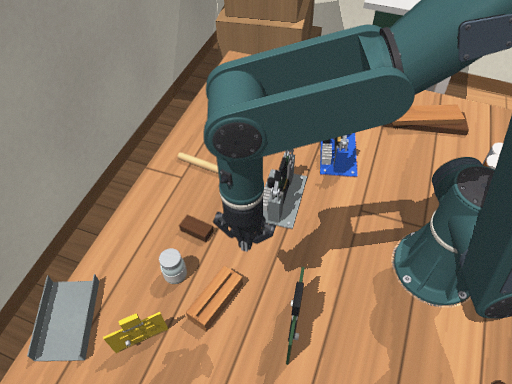

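Request:
carry_out --targets '[{"jaw":0,"dp":[50,0,-10],"spin":0},{"jaw":0,"dp":[50,-10,0],"spin":0},{"jaw":0,"dp":[50,-20,0],"spin":0},{"jaw":0,"dp":[50,-20,0],"spin":0},{"jaw":0,"dp":[0,0,0],"spin":0}]'

```text
time_s: 39.35
tool_pos: [0.3894, 0.4614, 0.2685]
tcp_rot: [0.68, 0.733, 0.0, -0.0]
contact_force: [0.4, -0.4, 0.2]
finger_gap: -0.0001
```

```bash
python3 - <<'E'
from m1 import *
import o
s=snapshot("side");t=snapshot("top")
G=[(0,.086,.127),(0,.086-.065*np.sin(.55),.127+.065*np.cos(.55)),(0,-.086,.127),(0,-(.086-.065*np.sin(.55)),.127+.065*np.cos(.55))]+[(sx*.006,sy*.022,.160) for sx in(1,-1) for sy in(1,-1)]
X=pose([.481,-.0903,0,.073],G)
crop(s,255,130,310,200,8,"pics/r1.png",proj("side",X));crop(s,255,130,310,200,8,"pics/r0.png");crop(t,250,200,340,240,8,"pics/r2.png",proj("top",X))
E
```

```text
[0.3894 0.4614 0.2685] [ 0.41 -0.42  0.19] [ 0.002 -0.02   0.018] -0.0001 39.35
```

View pics/r1.png

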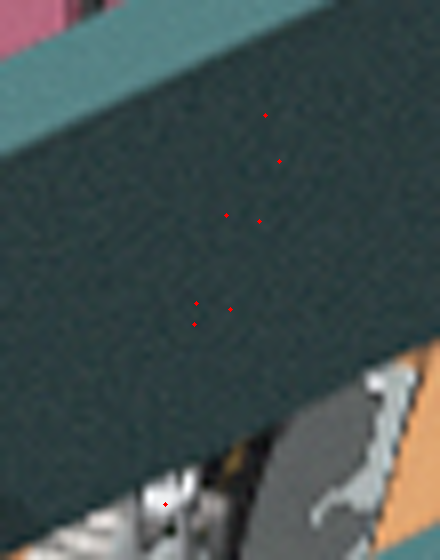

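View pics/r2.png

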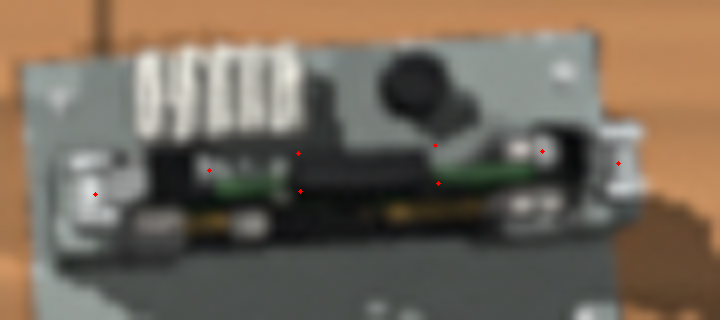

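```bash
python3 -c "
from rig import order
print(order.sign_off())"
```

```text
the job is handed in; nothing more can be done
None
```

The board is in the grey control box with both ejector levers closed, and I handed the job in at about 39.5 s.

- **Insertion:** I took the smaller green board from the rest and slid it down the guides. I stopped when I felt the connector, at about 5.4 N above the guides' drag, and let go while both levers were still out.
- **Levers:** I swung the left lever part-way, closed the right one to its stop, then closed the left one to its stop. The highest hand force I read was about 17 N on the right lever and 19.5 N on the left.

**Last checks:**
- The final top view shows both lever tips within about 1 px of where they should be when closed. At the stops, the force rose sharply while the tool stopped moving, at nearly mirror-image positions (71 and 73 mm from the cage centre).
- The board being fully home is inferred from the closed levers and the top view, not measured directly. The arm hid the right lever in the last two side views and most of the cage in the final one.
- The hammer, jar and offcut looked undisturbed in the last full side view, though the arm hid the hammer's head. The robot was touching nothing when I handed the job in.
- Early in the guides the board ran about 2 mm off in x, seen as a twist of up to 0.8 N m at the wrist. I re-centred it before going deeper.

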